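# Clear the label stand and put the scraper home

## Task

The label roll left on the post of the small stand hangs over the scraper's slot. Slide the roll up off the post and set it down flat in the shallow metal tray without dropping it, then slide the flat scraper, blade first, fully home into the leaning slot of the stand, so that its handle meets the mouth of the slot. Let go of both and leave the other things on the bench where they are.

Things in the scene. Friction and masses are not known exactly. Their poses are not given: they have to be found in the camera images.
- scraper: Flat label scraper lying loose, 0.16 kg. Black bar handle 100 long x 24 wide x 20 thick; steel blade 60 long x 46 wide x 3 thick, on the handle's middle plane. Origin: centre of the handle's front face, where the blade comes out (10 mm above the bench as it lies). x: along the handle to its far end (handle 0 to 100 mm, blade 0 to -60 mm); y: across the width; z: thickness, up as it lies.
- scraper_grip (a point): Good place to grip across the handle's 24 mm width, on its middle plane at scraper x = 65 mm: there the hand clears the post when the scraper is home.
- blade_tip (a point): Middle of the scraper blade's front edge, at scraper x = -60 mm.
- slot_block: Grey leaning block with one slot, fixed on the stand. Origin: centre of the slot's mouth, 64 mm above the bench. x: straight out of the slot, up at 35 degrees above level; y: along the slot's width, level; z: square to the slot's plane, mostly up. Block x 0 to -77 mm, 68 wide, 23 thick. With the scraper home its origin and axes coincide with these (turned over about its length serves as well).
- slot_floor (a point): Centre of the slot's bottom, at slot_block x = -65 mm. The slot is 52 mm wide (y), 7 mm thick (z) and 65 mm deep; its mouth flares to 14 mm thick over the first 6 mm. The handle of a seated scraper slopes up out of it at 35 degrees: a hand that took it squarely from above then leans 35 degrees from vertical, over the post.
- post_top (a point): Top centre of the upright aluminium post fixed on the same stand, 101 mm above the bench; 18 mm diameter, standing 26 mm above a collar 38 mm in diameter (its top 75 mm above the bench) on which the roll rests. Its axis is 20 mm behind the slot's mouth, on the block's side.
- label_roll: Wound white paper label roll on a card core: outside diameter 64 mm, bore 25 mm, height 28 mm, 0.08 kg. Starts on the post, resting on the collar. Origin: centre of its underside; z along its axis, up.
- tray: Shallow aluminium tray, fixed, 170 (x) x 150 (y) mm outside, 20 mm high, walls and floor 4 mm thick. Origin: centre of its underside; z up.
- fitting_a: Bystander: turned brass pipe fitting, 34 mm diameter, 36 mm high; origin at the centre of its foot.
- fitting_b: Bystander: a second such fitting.
- jar: Bystander: lidded clear jar, 60 mm diameter, 75 mm high; origin at the centre of its foot.
- stapler: Bystander: black stapler, 130 mm long (along its y), 45 mm high; origin at the centre of its underside.
- tape: Bystander: large card tape ring, 110 mm diameter, 48 mm high, lying flat; origin at the centre of its underside. Not the roll on the post.
- calculator: Bystander: desk calculator 140 x 95 x 18 mm; origin at the centre of its underside.
Not all that is in view belongs to the job. Leave any orange look-alike of the scraper alone. There is more than one size of the tray; the one meant has the size given above.

How it is judged:
By the outcome, as a careful person would: the job done as asked, in the order asked, and still so for the second after the job is handed in, with the robot touching nothing.
It also fails if it takes over 61 s, if anything falls off the work surface, if the arm or the gripper's body presses on something with over 40 N, if the wrist force passes 120 N, or if a joint passes its speed limit or range.

## Robot

A 6-joint arm with a two-finger parallel gripper is mounted at the origin on the work surface. World frame = base frame: x ahead of the robot, y to its left, z up, the work surface at z = 0. Lengths are in mm, angles in rad, forces in N, time in s.
With the tool pointing down it reaches from about 375 to 975 mm from the base axis. Payload 3.8 kg.
Tool frame: the origin (TCP) lies midway between the tips of the shut fingers; the grasp point (between the pads) lies behind it (ctrl.grasp_offset is the z of the grasp point in the tool frame, in mm); z points along the fingers, y is the line along which they close (so a half turn about z gives the same grasp; the last joint's range is limited). The gripper opens to 88 mm and grips with 3 to 60 N. Pads are 18 mm wide; open, the fingers measure 123 mm over their backs; the gripper's body (75 mm by 187 mm) begins 45 mm behind the grasp point.
Start: joints at [1.176, 0.264, 1.604, -0, 1.274, -0.037], TCP at [236.392, 632.247, 238.706] pointing down, gripper open.
Joint ranges: [-2.63, 2.63], [-0.94, 2.18], [0.31, 2.57], [-1.31, 4.45], [0, 2.66], [-2.55, 2.55]. Speed limits (rad/s): [2.57, 2.57, 3.14, 3.14, 3.14, 3.14].

## Interface

Orientations are given as a unit quaternion [w, x, y, z].
In Python, from rig import ctrl, camera, nets gives the robot as it stands.
- The arm moves only by the shell command python3 -m jog 'ROWS' [OPENING] [FORCE]. ROWS is text: rows parted by semicolons, each of 6 numbers parted by spaces: the shift along the tool's x, y, z normalised to -1 to 1, where 1 is 2 cm, then the turn, a rotation vector about the tool's x, y, z normalised to -1 to 1, where 1 is 0.12 rad. In form: x y z ax ay az; .... A call has 1 to 8 rows; each row shifts and turns the commanded pose from where the row before left it, along the tool's axes as they then stand; what a row does not reach is not made up. A row lasts 1/10 s, in which the tool goes at most 50 mm and 8.59 degrees, less where a joint would pass 70% of its speed; a pose out of reach is approached as far as the arm can. A call with a number of a shift or a turn outside -1 to 1 is refused whole. A call with a gripper value outside its range is refused whole. OPENING is the opening, from 0 (shut) to 1 (fully open), set as the call begins (- or left out, the last holds). The fingers move at their own pace and stop on an object; FORCE is the grip in N (left out, the last holds). Time passes only in rows, so rows that do not move let the fingers close. It gives the time, the measured TCP pose, the force, the opening and the grip force at its end, in the units of the state.
- ctrl.get_state(): the state, without advancing time (a new reading comes with each control period).
- camera(name): name is "scene" or "top" or "wrist"; returns a dict with "frame" (420x560x3 uint8, red, green, blue), "fovy" (degrees; the focal length in pixels is half the picture's height over the tangent of half this angle, whatever the lens; pixels are square), "cx", "cy" (the principal point, pixels), "R" (3x3) and "t" (3): a world point X has camera coordinates R X + t. Camera axes: x right, y down, z forward; pixel columns grow to the right and rows downward; lengths in mm; the calibration is good to about 2 mm. The wrist camera is an equidistant fisheye: a pixel r from the principal point sees the ray r / f radians off the axis. A picture is of the moment at which its call begins. There is no depth.
- ctrl.sign_off(): hands the job in; it is judged then, once.
Trained networks look in the newest picture that a camera, given by its name, has taken for a name from the list of things; names that differ only in an ending like _2 or _b are one class to them, and where a whole thing is asked for, a point or a joint stands for the part that bears it (a point fixed in the world has none). Each returns a list of dicts, best first, with "p" (0 to 1); they miss things now and then, are a little off and sometimes report something else, mostly with a low value. They report only what shows in the picture. A call takes as long as a camera call. They do not tell look-alikes from the thing itself.
- nets.find_in(camera, query): "box" ([left, top, width, height] in pixels, round what is visible of it).
- nets.silhouettes(camera, query): "mask" (420x560 bool, what is visible of it) and "box" ([left, top, width, height] in pixels, round what is visible of it).
The state is a dict: "t": time; "joints": joint angles; "qvel": joint speeds; "joint_torque": joint torques, N m; "position": TCP position; "ee_rot": TCP orientation; "contact_force": force on the tool from outside, world axes, zero at the start; "wrist_torque": the same for the moment, N m; "width": finger opening in mm; "finger_force": force on a finger pad.
Only numpy, scipy, OpenCV 4.12 (cv2) and the standard library are available. Lean on these libraries where they do the work, as an engineer would, in place of code of your own. Each camera call takes 0.05 s, during which the arm holds its last target. There are 200 camera calls.

## Working session

There is one attempt and no reset: what is moved stays moved. The work goes in short steps, Python scripts to look and compute and a shell command to move; the robot and the scene stay as the last step left them, time stands still between calls to the robot, and variables do not carry over. Pictures are saved under pics/ and viewed, at most 10 in all, crops included, and the job is handed in when it is done.

```bash
ls; mkdir -p pics; cat > h.py <<'E'
import numpy as np, cv2
from rig import ctrl, camera, nets
def f(c): return 210/np.tan(np.radians(c['fovy'])/2)
def proj(c,X):
    p=np.asarray(c['R'])@np.asarray(X,float)+np.asarray(c['t']); F=f(c)
    return np.array([c['cx']+F*p[0]/p[2], c['cy']+F*p[1]/p[2]])
def back(c,u,v,z):
    R=np.asarray(c['R']);t=np.asarray(c['t']);F=f(c)
    d=R.T@np.array([(u-c['cx'])/F,(v-c['cy'])/F,1]); o=-R.T@t
    return o+d*(z-o[2])/d[2]
E
python3 - <<'E'
from h import *
for n in ['top','scene']:
    c=camera(n); cv2.imwrite(f'pics/{n}0.png',c['frame'][:,:,::-1])
    print(n,c['fovy'],c['cx'],c['cy'],(-np.array(c['R']).T@np.array(c['t'])).round())
    for q in ['scraper','slot_block','label_roll','tray','post_top','fitting_a','jar','stapler','tape','calculator']:
        for d in nets.find_in(n,q)[:3]:
            b=d['box']; print(q,round(d['p'],2),np.round(b), back(c,b[0]+b[2]/2,b[1]+b[3]/2,0).round())
print(ctrl.get_state(), ctrl.grasp_offset)
E
```

```text
pics
top 49.89418683586685 279.2614747514108 204.4995584571458 [ 244.    5. 1210.]
scraper 0.88 [310. 241.  64.  25.] [ 351. -155.    0.]
scraper 0.6 [370. 177.  43.  53.] [ 483. -296.    0.]
slot_block 0.81 [253. 195.  32.  29.] [476.  38.   0.]
slot_block 0.38 [254. 180.  26.  29.] [519.  41.   0.]
label_roll 0.67 [253. 181.  27.  28.] [518.  44.   0.]
tray 0.81 [121. 272.  91. 110.] [174. 311.   0.]
tray 0.75 [144. 176.  60.  71.] [481. 298.   0.]
post_top 0.67 [241. 182.  50.  54.] [480.  47.   0.]
jar 0.96 [218.  98.  26.  23.] [770. 139.   0.]
jar 0.57 [253. 197.  30.  28.] [472.  40.   0.]
stapler 0.83 [306.  88.  48.  32.] [ 779. -142.    0.]
tape 0.58 [379. 100.  48.  46.] [ 714. -347.    0.]
tape 0.28 [370. 174.  44.  57.] [ 485. -297.    0.]
calculator 0.59 [136.  96.  52.  55.] [734. 338.   0.]
scene 48.08350225552398 278.6385219972567 213.44208438067417 [1160.  515.  830.]
scraper 0.81 [185. 184.  24.  40.] [ 487. -283.    0.]
scraper 0.76 [241. 179.  44.  40.] [ 354. -150.    0.]
scraper 0.66 [297. 367.  86.  53.] [722. 333.   0.]
slot_block 0.89 [271. 234.  43.  28.] [
[... 724 characters left out ...]
': array([ 1.17609646e+00,  2.63856101e-01,  1.60399751e+00,  2.40124209e-06,
        1.27368891e+00, -3.69509244e-02]), 'qvel': array([-0.00032901, -0.00054699,  0.00060514,  0.00080049, -0.00100091,
       -0.00010347]), 'joint_torque': array([ 1.61761509e-04, -5.02088141e+01, -3.57264590e+01,  7.30628357e-02,
        1.85900781e-02,  6.26843729e-06]), 'position': array([236.39584011, 632.25207907, 238.73667634]), 'ee_rot': array([4.24650885e-06, 1.77922464e-01, 9.84044509e-01, 2.47299761e-05]), 'contact_force': array([-0.04882828, -0.27512759,  0.45542796]), 'wrist_torque': array([-0.01452023, -0.02371741,  0.02467961]), 'finger_force': 0.0, 'width': 88.03880341365856} -18.700000000000003
```

```bash
python3 -c "
import cv2
for n in ['top','scene']:
    a=cv2.imread(f'pics/{n}0.png'); cv2.imwrite(f'pics/{n}0.png',cv2.resize(a,(800,600),interpolation=cv2.INTER_CUBIC))"
```

```text
(no output)
```

View pics/top0.png

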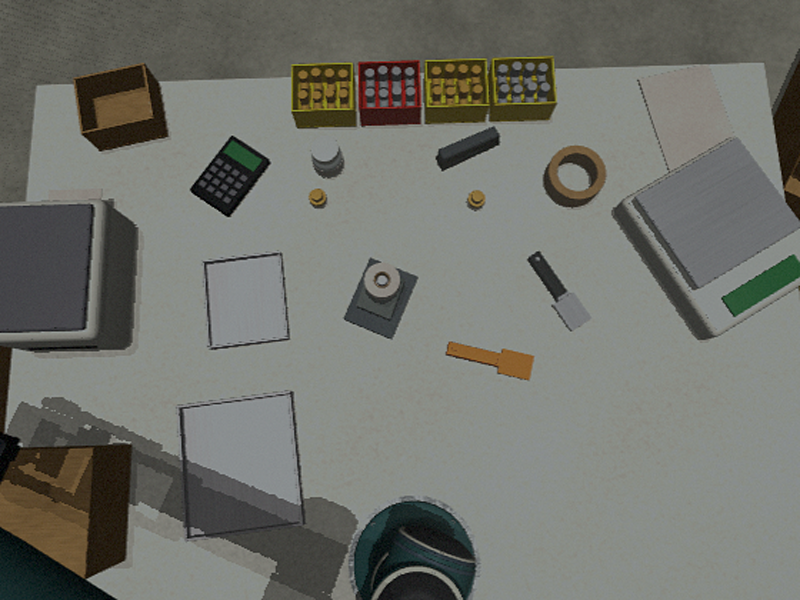

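View pics/scene0.png

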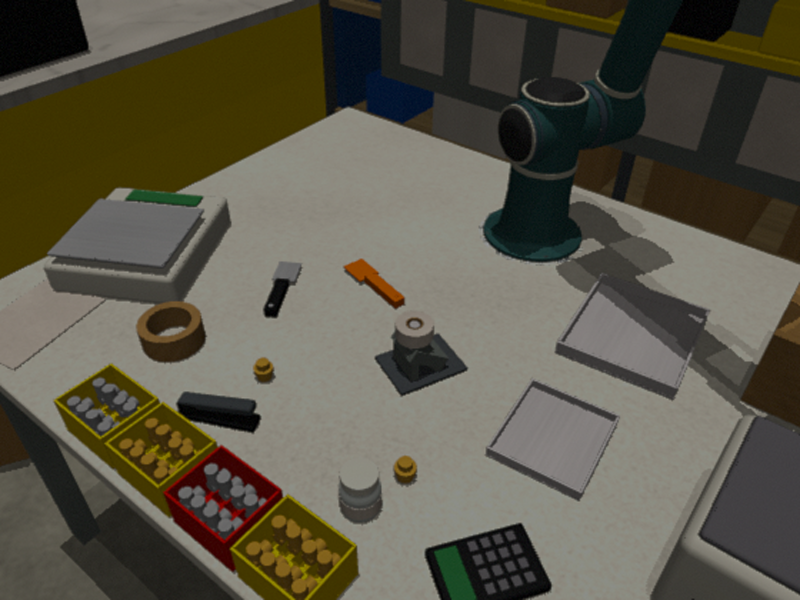

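The top view shows the black scraper at about (558,290), the orange decoy at (490,360), the stand with roll at (382,285), and the 170x150 tray at (246,300), which is the smaller of the two. The scene view confirms this. Next I'll work out rough positions and fly over the stand to look closer.

```bash
cat >> h.py <<'E'
from scipy.spatial.transform import Rotation as Ro
def pose():
    s=ctrl.get_state(); q=s['ee_rot']; return np.array(s['position']),Ro.from_quat([q[1],q[2],q[3],q[0]])
def plan(P,R=None):
    """units: shift first (in the current tool axes), then turn"""
    p,r=pose(); d=r.inv().apply(np.asarray(P)-p)/20; print('shift',d.round(2),end=' ')
    if R is not None: print('turn',((r.inv()*R).as_rotvec()/.12).round(2),end='')
    print()
def down(yaw):
    """tool down, tool y (closing line) along world yaw"""
    c,s=np.cos(yaw),np.sin(yaw); y=np.array([c,s,0]); z=np.array([0,0,-1.]); x=np.cross(y,z)
    return Ro.from_matrix(np.c_[x,y,z])
def tri(obs):
    """obs: list of (cam,u,v) -> least squares point"""
    A=np.zeros((3,3));b=np.zeros(3)
    for c,u,v in obs:
        R=np.asarray(c['R']);o=-R.T@np.asarray(c['t']);F=f(c)
        x=(u-c['cx'])/F;y=(v-c['cy'])/F
        if c.get('fish'):
            th=np.hypot(x,y); d=np.array([x/th*np.sin(th),y/th*np.sin(th),np.cos(th)])
        else: d=np.array([x,y,1])
        d=R.T@(d/np.linalg.norm(d)); M=np.eye(3)-np.outer(d,d); A+=M;b+=M@o
    return np.linalg.solve(A,b)
E
python3 - <<'E'
from h import *
c=camera('top'); s=camera('scene')
print('roll top', back(c,382*.7,281*.7,103), 'scene', back(s,414*.7,323*.7,103))
tc=[(205,262),(281,253),(289,338),(210,348)]
P=[back(c,u*.7,v*.7,20) for u,v in tc]; print('tray',np.round(P),np.mean(P,0))
for n,o in (('top',c),('scene',s)):
  for d in nets.silhouettes(n,'tray')[:2]:
    ct=max(cv2.findContours(d['mask'].astype('uint8'),0,2)[0],key=cv2.contourArea).reshape(-1,2)
    W=np.array([back(o,u,v,12)[:2] for u,v in ct],np.float32); print(n,'tray',d['p'],cv2.minAreaRect(W))
for u,v in [(534,256),(550,296),(575,325)]: print('scr',back(c,u*.7,v*.7,10))
w=camera('wrist'); p,r=pose(); print('wristcam in tool', r.inv().apply(-np.array(w['R']).T@w['t']-p), (np.array(w['R'])@r.as_matrix()).round(3),w['fovy'],w['cx'],w['cy'])
plan([500,120,330],down(np.radians(60)))
E
```

```text
roll top [489.48596441  38.79964353 103.        ] scene [495.10893124  43.96249053 103.        ]
tray [[555. 378.  20.]
 [569. 233.  20.]
 [405. 217.  20.]
 [391. 363.  20.]] [479.88500119 297.6706216   20.        ]
top tray 0.75 ((180.3612518310547, 306.7760009765625), (238.97625732421875, 215.19189453125), 5.531797409057617)
top tray 0.68 ((482.9492492675781, 300.939697265625), (174.34007263183594, 156.3441619873047), 5.511126518249512)
scene tray 0.71 ((177.45635986328125, 306.33099365234375), (269.5528259277344, 211.74911499023438), 5.533152103424072)
scene tray 0.56 ((483.4735412597656, 305.181640625), (187.00830078125, 153.3921356201172), 5.623488426208496)
scr [ 550.04325504 -250.65171723   10.        ]
scr [ 471.15643532 -275.33127747   10.        ]
scr [ 414.44892384 -317.86262925   10.        ]
wristcam in tool [ 7.55490538e+01 -6.39611258e-02 -1.44188177e+02] [[-0.001  1.    -0.   ]
 [-0.956 -0.001 -0.292]
 [-0.292  0.     0.956]] 65.70646984690485 279.9889356213417 207.11447959483496
shift [-21.32 -19.37  -4.56] turn [-0.    0.    1.38]
```

```bash
R='-0.93 -0.95 -0.13 0 0 0;-0.93 -0.95 -0.13 0 0 0;-0.93 -0.95 -0.13 0 0 0;-0.93 -0.95 -0.13 0 0 0;-0.93 -0.95 -0.13 0 0 0;-0.93 -0.95 -0.13 0 0 0;-0.93 -0.95 -0.13 0 0 0;-0.93 -0.95 -0.13 0 0 0' >/dev/null
python3 -m jog '-0.93 -0.95 -0.13 0 0 0;-0.93 -0.95 -0.13 0 0 0;-0.93 -0.95 -0.13 0 0 0;-0.93 -0.95 -0.13 0 0 0;-0.93 -0.95 -0.13 0 0 0;-0.93 -0.95 -0.13 0 0 0;-0.93 -0.95 -0.13 0 0 0;-0.93 -0.95 -0.13 0 0 0'
python3 -m jog '-0.93 -0.95 -0.13 0 0 0;-0.93 -0.95 -0.13 0 0 0;-0.93 -0.95 -0.13 0 0 0;-0.93 -0.95 -0.13 0 0 0;-0.93 -0.95 -0.13 0 0 0;-0.93 -0.95 -0.13 0 0 0;-0.93 -0.95 -0.13 0 0 0;-0.93 -0.95 -0.13 0 0 0'
python3 -m jog '-0.93 -0.95 -0.13 0 0 0;-0.93 -0.95 -0.13 0 0 0;-0.93 -0.95 -0.13 0 0 0;-0.93 -0.95 -0.13 0 0 0;-0.93 -0.95 -0.13 0 0 0;-0.93 -0.95 -0.13 0 0 0;-0.93 -0.95 -0.13 0 0 0;-0.93 -0.95 -0.13 0 0 0'
python3 - <<'E'
from h import *
w=camera('wrist'); w['fish']=1; import pickle; pickle.dump(w,open('w1.pkl','wb'))
cv2.imwrite('pics/w1.png',cv2.resize(w['frame'][:,:,::-1],(800,600),interpolation=cv2.INTER_CUBIC))
for q in ['label_roll','slot_block','post_top']:
  for d in nets.find_in('wrist',q)[:2]: print(q,d)
E
```

```text
t: 2.15
position: [322.9, 436.8, 259.8]
ee_rot: [0.0, 0.178, 0.984, 0.0]
contact_force: [-0.3, -0.2, 0.2]
width: 88.2
finger_force: 0.0
t: 2.95
position: [409.0, 242.3, 280.7]
ee_rot: [0.0, 0.178, 0.984, 0.0]
contact_force: [-0.0, 0.0, 0.7]
width: 88.1
finger_force: 0.0
t: 3.75
position: [495.2, 47.7, 301.5]
ee_rot: [0.0, 0.178, 0.984, 0.0]
contact_force: [0.3, 0.2, -0.0]
width: 88.4
finger_force: 0.0
label_roll {'box': [245.7, 148.6, 57.6, 60.7], 'p': 0.65}
slot_block {'box': [248.9, 130.0, 53.9, 36.7], 'p': 0.84}
post_top {'box': [237.2, 105.0, 78.8, 99.2], 'p': 0.59}
```

View pics/w1.png

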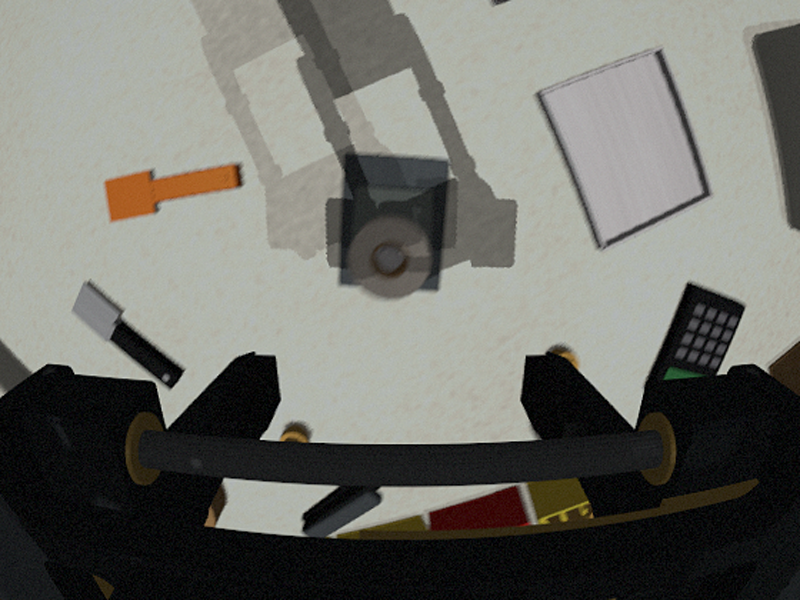

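The wrist view shows the roll at about (390,257). The block extends up the picture, toward the robot, so the slot mouth faces away from it. I'll brighten a crop for edges.

```bash
python3 - <<'E'
from h import *
import pickle
w=pickle.load(open('w1.pkl','rb'))
a=w['frame'][95:215,215:335,::-1].astype(float)
a=np.clip(255*(a/255)**.45,0,255).astype('uint8'); cv2.imwrite('pics/w1c.png',cv2.resize(a,(600,600),interpolation=cv2.INTER_CUBIC))
E
```

```text
(no output)
```

View pics/w1c.png

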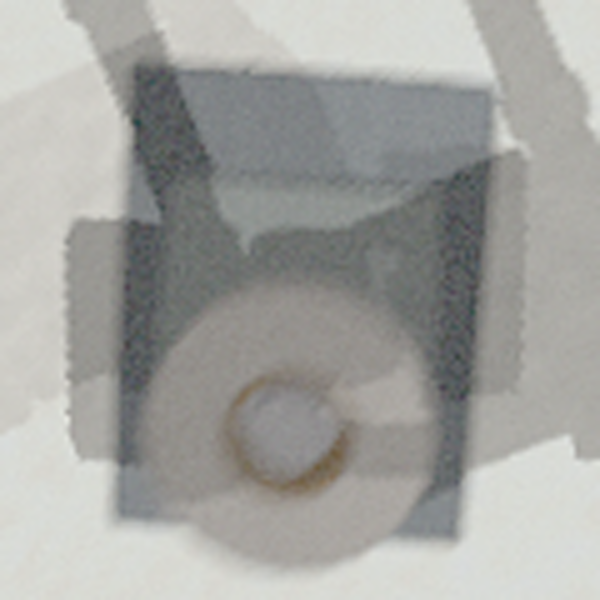

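```bash
cat >> h.py <<'E'
def fback(c,u,v,z):
    R=np.asarray(c['R']);o=-R.T@np.asarray(c['t']);F=f(c)
    x=(u-c['cx'])/F;y=(v-c['cy'])/F; th=np.hypot(x,y)+1e-9
    d=R.T@np.array([x/th*np.sin(th),y/th*np.sin(th),np.cos(th)]); return o+d*(z-o[2])/d[2]
def fproj(c,X):
    p=np.asarray(c['R'])@np.asarray(X,float)+np.asarray(c['t']); r=np.hypot(p[0],p[1]); th=np.arctan2(r,p[2]); F=f(c)
    return np.array([c['cx']+F*th*p[0]/r,c['cy']+F*th*p[1]/r])
E
python3 - <<'E'
from h import *
import pickle
w=pickle.load(open('w1.pkl','rb'))
g=lambda u,v,z: fback(w,215+u/5,95+v/5,z)
C=[g(u,v,6) for u,v in [(137,66),(493,90),(460,540),(117,520)]]
print(np.round(C,1)); C=np.array(C)
e=[C[1]-C[0],C[2]-C[3],C[3]-C[0],C[2]-C[1]]
print([ (np.linalg.norm(v).round(1), np.degrees(np.arctan2(v[1],v[0])).round(1)) for v in e], C.mean(0))
print('roll',g(291,424,103),g(139,424,103),g(440,424,103),'post',g(290,430,101))
B=[g(175,180,51),g(445,182,51)]; print('block low edge',np.round(B,1))
T=np.array([[555,378],[569,233],[405,217],[391,363.]])
print('now',pose()[0])
E
```

```text
[[403.3  28.7   6. ]
 [443.  115.5   6. ]
 [558.2  65.    6. ]
 [518.6 -23.6   6. ]]
[(np.float64(95.4), np.float64(65.5)), (np.float64(97.0), np.float64(65.9)), (np.float64(126.6), np.float64(-24.4)), (np.float64(125.8), np.float64(-23.7))] [480.78187729  46.38268977   6.        ]
roll [491.24711088  41.46581403 103.        ] [479.56795092  10.71108531 103.        ] [502.49327441  71.56029046 103.        ] post [492.80686156  40.59797952 101.        ]
block low edge [[434.8  31.8  51. ]
 [458.2  92.7  51. ]]
now [494.76745321  48.66909767 301.12246832]
```

```bash
python3 - <<'E'
from h import *
plan([491.8,41.2,78.5],down(np.radians(65.9)))
E
```

```text
shift [ 0.   -0.41 11.13] turn [ 0.   -0.    0.51]
```

```bash
python3 -m jog '0 -0.41 0.5 0 0 0;0 0 0.9 0 0 0.51;0 0 1 0 0 0;0 0 1 0 0 0;0 0 1 0 0 0;0 0 1 0 0 0;0 0 0.8 0 0 0;0 0 0 0 0 0'
python3 - <<'E'
from h import *
w=camera('wrist')
cv2.imwrite('pics/w2.png',cv2.resize(w['frame'][:,:,::-1],(800,600),interpolation=cv2.INTER_CUBIC))
plan([491.8,41.2,78.5],down(np.radians(65.9)))
E
```

```text
t: 4.75
position: [488.8, 41.6, 173.7]
ee_rot: [-0.003, 0.207, 0.978, -0.001]
contact_force: [0.3, 0.4, -0.0]
width: 88.1
finger_force: 0.0
shift [-0.11  0.02  4.84] turn [-0.01 -0.03  0.02]
```

View pics/w2.png

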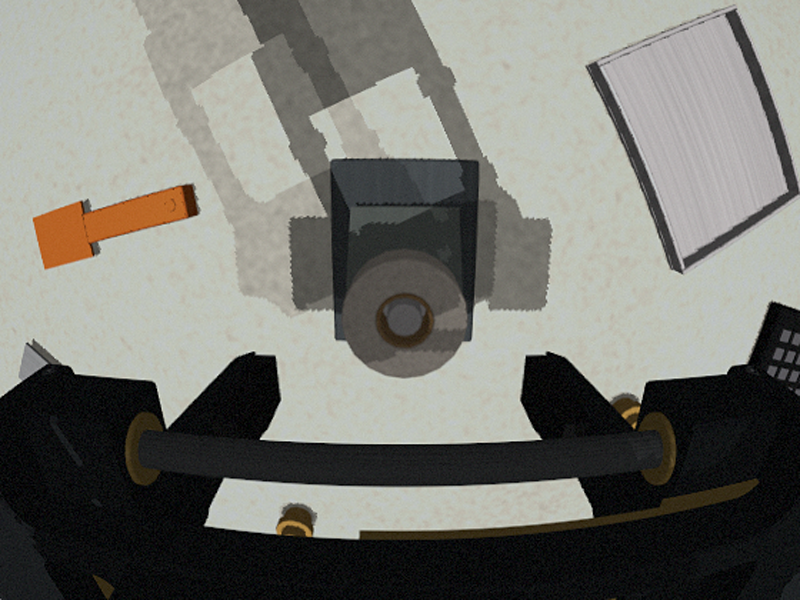

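The roll is at (405,314), centred between the fingers. I'll verify its position once more, then descend.

```bash
python3 - <<'E'
from h import *
w=camera('wrist')
for u,v,z in [(405,313,103),(343,313,103),(467,313,103),(405,377,103),(404,317,101)]: print(fback(w,u*.7,v*.7,z).round(1))
C=np.array([fback(w,u*.7,v*.7,6) for u,v in [(331,160),(478,161),(472,341),(335,341)]]); print(C.round(1))
for a,b in ((0,1),(3,2),(3,0),(2,1)): print(np.degrees(np.arctan2(*(C[b]-C[a])[[1,0]])))
plan([491.8,41.2,78.5],down(np.radians(65.9)))
E
```

```text
[490.2  44.1 103. ]
[477.8  16.  103. ]
[502.8  72.2 103. ]
[522.5  29.9 103. ]
[492.6  42.5 101. ]
[[402.1  29.8   6. ]
 [442.7 119.8   6. ]
 [561.1  67.7   6. ]
 [520.1 -24.3   6. ]]
65.72114473578954
66.00343041359886
155.36564783814242
156.24079650136548
shift [-0.04 -0.    4.91] turn [-0.   -0.01  0.02]
```

```bash
python3 -m jog '-0.04 0.04 1 0 0 0;0 0 1 0 0 0;0 0 1 0 0 0;0 0 1 0 0 0;0 0 0.6 0 0 0;0 0 0.3 0 0 0;0 0 0 0 0 0;0 0 0 0 0 0'
python3 -m jog '0 0 0 0 0 0;0 0 0 0 0 0;0 0 0 0 0 0;0 0 0 0 0 0;0 0 0 0 0 0;0 0 0 0 0 0' 0 15
```

```text
t: 5.65
position: [493.8, 41.6, 80.0]
ee_rot: [0.001, 0.208, 0.978, 0.0]
contact_force: [-0.1, -0.0, 0.0]
width: 88.3
finger_force: 0.0
t: 6.25
position: [493.3, 41.5, 79.5]
ee_rot: [0.0, 0.208, 0.978, 0.0]
contact_force: [-0.5, 0.3, 3.1]
width: 62.3
finger_force: 15.0
```

```bash
python3 -m jog '0 0 -0.2 0 0 0;0 0 -0.4 0 0 0;0 0 -0.5 0 0 0;0 0 -0.6 0 0 0;0 0 -0.8 0 0 0;0 0 -0.8 0 0 0;0 0 -0.6 0 0 0;0 0 0 0 0 0'
python3 - <<'E'
from h import *
w=camera('wrist')
cv2.imwrite('pics/w3.png',cv2.resize(w['frame'][:,:,::-1],(800,600),interpolation=cv2.INTER_CUBIC))
plan([482.5,301,30])
E
```

```text
t: 7.05
position: [494.8, 41.6, 159.9]
ee_rot: [0.002, 0.208, 0.978, 0.001]
contact_force: [0.1, -0.2, -0.8]
width: 62.3
finger_force: 15.0
shift [ 5.82 11.61  6.43]
```

View pics/w3.png

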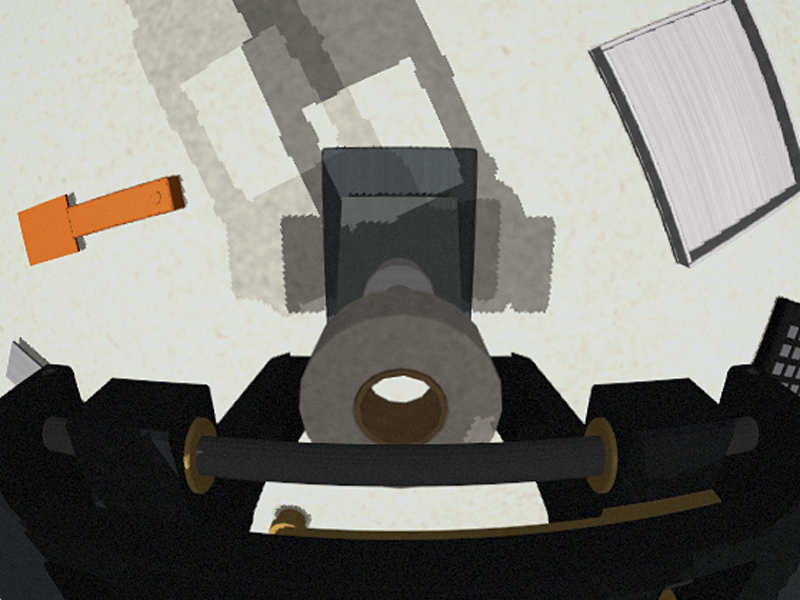

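The roll is lifted clear at (400,390) and held level. On to the tray.

```bash
python3 -m jog '0.2 0.4 0 0 0 0;0.35 0.7 0 0 0 0;0.45 0.9 0 0 0 0;0.45 0.9 0 0 0 0;0.45 0.9 0 0 0 0;0.45 0.9 0 0 0 0;0.45 0.9 0 0 0 0;0.45 0.9 0 0 0 0'
python3 -m jog '0.45 0.9 0.1 0 0 0;0.45 0.9 0.2 0 0 0;0.45 0.9 0.3 0 0 0;0.45 0.9 0.5 0 0 0;0.4 0.8 0.7 0 0 0;0.3 0.6 0.8 0 0 0;0.15 0.3 0.6 0 0 0;0 0 0.2 0 0 0'
python3 - <<'E'
from h import *
w=camera('wrist')
T=np.array([fback(w,*p,20) for p in [(0,0)]])
plan([482.5,301,8.8])
for d in nets.silhouettes('wrist','tray')[:2]:
    ct=max(cv2.findContours(d['mask'].astype('uint8'),0,2)[0],key=cv2.contourArea).reshape(-1,2)
    W=np.array([fback(w,u,v,12)[:2] for u,v in ct],np.float32); print(d['p'],cv2.minAreaRect(W),W.min(0),W.max(0))
E
```

```text
t: 7.9
position: [485.3, 187.8, 155.7]
ee_rot: [-0.001, 0.208, 0.978, -0.001]
contact_force: [-0.2, -0.4, -1.3]
width: 62.3
finger_force: 15.0
t: 8.7
position: [479.5, 305.0, 86.4]
ee_rot: [-0.002, 0.207, 0.978, -0.001]
contact_force: [-0.9, -0.6, -1.2]
width: 62.3
finger_force: 15.0
shift [-0.21 -0.08  3.89] 
0.57 ((483.8976745605469, 304.0302429199219), (175.46438598632812, 155.1383514404297), 5.535404682159424) [390.50394 220.33443] [565.3404  388.04974]
0.57 ((289.6585998535156, 236.78948974609375), (125.59727478027344, 54.67962646484375), 53.233150482177734) [230.1685  202.11728] [314.1458 303.4606]
```

```bash
python3 -m jog '-0.1 -0.04 0.8 0 0 0;-0.1 0 0.9 0 0 0;0 0 0.9 0 0 0;0 0 0.6 0 0 0;0 0 0.3 0 0 0;0 0 0.15 0 0 0;0 0 0.1 0 0 0;0 0 0 0 0 0'
```

```text
t: 9.6
position: [485.0, 303.0, 14.5]
ee_rot: [0.0, 0.208, 0.978, 0.0]
contact_force: [-0.1, -0.5, -1.0]
width: 62.4
finger_force: 15.0
```

```bash
python3 -m jog '0 0 0.1 0 0 0;0 0 0.08 0 0 0;0 0 0.05 0 0 0;0 0 0 0 0 0;0 0 0 0 0 0'
```

```text
t: 10.1
position: [484.5, 302.8, 9.5]
ee_rot: [-0.0, 0.208, 0.978, -0.0]
contact_force: [0.3, -0.7, -1.4]
width: 62.3
finger_force: 15.0
```

```bash
python3 -m jog '0 0 0.04 0 0 0;0 0 0.03 0 0 0;0 0 0 0 0 0;0 0 0 0 0 0'
```

```text
t: 10.5
position: [484.7, 302.8, 8.6]
ee_rot: [0.0, 0.208, 0.978, 0.0]
contact_force: [-2.4, -1.7, 3.7]
width: 62.1
finger_force: 15.0
```

```bash
python3 -m jog '0 0 0 0 0 0;0 0 0 0 0 0;0 0 -0.1 0 0 0;0 0 -0.3 0 0 0;0 0 -0.8 0 0 0;0 0 -1 0 0 0;0 0 -1 0 0 0;0 0 -1 0 0 0' 0.86
python3 -m jog '0 0 -1 0 0 0;0 0 -1 0 0 0;0 0 -1 0 0 0;0 0 -1 0 0 0;0 0 -1 0 0 0;0 0 0 0 0 0'
python3 - <<'E'
from h import *
w=camera('wrist')
print([(d['p'],np.round(d['box'])) for d in nets.find_in('wrist','label_roll')[:2]])
cv2.imwrite('pics/w4.png',cv2.resize(w['frame'][:,:,::-1],(560,420)))
plan([470,-250,300])
E
```

```text
t: 11.3
position: [485.0, 302.9, 94.3]
ee_rot: [0.001, 0.208, 0.978, 0.0]
contact_force: [1.1, -0.3, -0.1]
width: 76.0
finger_force: 0.0
t: 11.9
position: [486.8, 304.1, 197.1]
ee_rot: [0.003, 0.208, 0.978, 0.003]
contact_force: [0.7, 0.5, 0.2]
width: 75.9
finger_force: 0.0
[(0.95, array([246., 149.,  59.,  68.]))]
shift [-10.57 -25.55  -5.37]
```

View pics/w4.png

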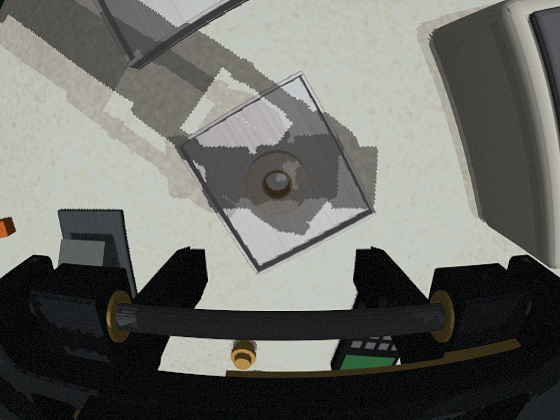

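The roll lies flat in the tray, at (277,182). I'll pass over the stand for a clear look at the slot.

```bash
python3 -m jog '-0.46 -0.9 -0.4 0 0 0;-0.46 -0.9 -0.4 0 0 0;-0.46 -0.9 -0.4 0 0 0;-0.46 -0.9 -0.4 0 0 0;-0.46 -0.9 -0.4 0 0 0;-0.46 -0.9 -0.4 0 0 0;-0.46 -0.9 -0.4 0 0 0;-0.46 -0.9 -0.4 0 0 0'
python3 -m jog '-0.46 -0.9 -0.2 0 0 0;-0.46 -0.9 0 0 0 0;-0.46 -0.9 0 0 0 0;-0.46 -0.9 0 0 0 0;0 0 0 0 0 0'
python3 - <<'E'
from h import *
import pickle
w=camera('wrist'); w['fish']=1; pickle.dump(w,open('w5.pkl','wb'))
a=w['frame'][80:230,200:350,::-1].astype(float)
a=np.clip(255*(a/255)**.45,0,255).astype('uint8'); cv2.imwrite('pics/w5.png',cv2.resize(a,(600,600),interpolation=cv2.INTER_CUBIC))
plan([470,-250,300])
for n in ('scraper','post_top','slot_block'): print(n,[(d['p'],np.round(d['box'])) for d in nets.find_in('wrist',n)[:2]])
E
```

```text
t: 12.8
position: [492.2, 140.2, 254.7]
ee_rot: [-0.001, 0.208, 0.978, -0.001]
contact_force: [0.1, -1.0, -0.2]
width: 75.8
finger_force: 0.0
t: 13.3
position: [496.7, 58.7, 258.5]
ee_rot: [-0.001, 0.209, 0.978, -0.001]
contact_force: [-0.1, -0.2, 0.5]
width: 75.7
finger_force: 0.0
shift [ -5.11 -14.68  -2.06] 
scraper [(0.72, array([470., 193.,  67.,  74.])), (0.6, array([ 55., 126.,  94.,  49.]))]
post_top [(0.92, array([225., 111.,  86., 102.]))]
slot_block [(0.79, array([233., 136.,  63.,  72.]))]
```

View pics/w5.png

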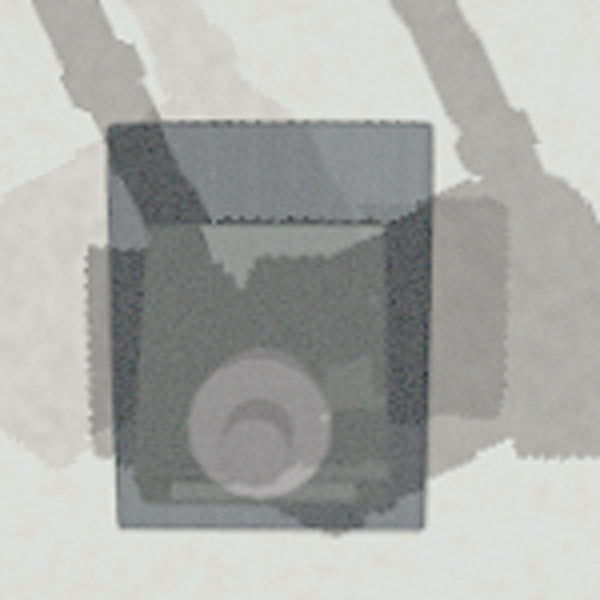

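The collar is at (260,424), the post top at (256,452), and the slot mouth strip spans x 172–355 at y≈491 in the crop.

```bash
python3 - <<'E'
from h import *
import pickle
w=pickle.load(open('w5.pkl','rb'))
g=lambda u,v,z: fback(w,200+u/4,80+v/4,z)
print('post',g(256,453,101),'collar',g(260,424,75))
C=np.array([g(u,v,6) for u,v in [(108,124),(432,124),(424,528),(118,526)]]); print(C.round(1), C.mean(0))
for a,b in ((0,1),(3,2),(0,3),(1,2)): print(np.linalg.norm(C[b]-C[a]).round(1),np.degrees(np.arctan2(*(C[b]-C[a])[[1,0]])))
print('strip ends @60',g(172,491,60),g(355,491,60))
print('block lower edge',g(147,224,25),g(385,221,25))
# model prediction
th=np.radians(-24.1);o=np.array([np.cos(th),np.sin(th),0]);y=np.array([-np.sin(th),np.cos(th),0])
post=np.array([492.2,42,0]); m=post+20*o+[0,0,64]; X=np.array([o[0]*np.cos(.611),o[1]*np.cos(.611),np.sin(.611)]); Z=np.cross(X,y)
for nm,(a,b,c) in {'mouthUL':(0,-26,7),'mouthUR':(0,26,7),'mouthLL':(0,-26,-7),'mouthLR':(0,26,-7),'faceUL':(0,-34,11.5),'faceLL':(0,-34,-11.5),'faceLR':(0,34,-11.5),'backUL':(-77,-34,11.5),'backUR':(-77,34,11.5)}.items():
    p=fproj(w,m+a*X+b*y+c*Z); print(nm,((p-[200,80])*4).round())
E
```

```text
post [492.54293689  43.43167462 101.        ] collar [491.48352958  43.66326226  75.        ]
[[400.3  31.1   6. ]
 [441.1 120.2   6. ]
 [557.4  67.6   6. ]
 [516.4 -22.1   6. ]] [478.80674924  49.18545229   6.        ]
98.1 65.36095342051216
98.6 65.45143215565977
127.8 -24.613373373019947
127.6 -24.36924481803998
strip ends @60 [501.53763047  11.43189635  60.        ] [522.19723414  57.39482284  60.        ]
block lower edge [433.072828    31.72931671  25.        ] [460.97389136  94.93488629  25.        ]
mouthUL [160. 483.]
mouthUR [355. 483.]
mouthLL [166. 500.]
mouthLR [354. 499.]
faceUL [128. 478.]
faceLL [140. 505.]
faceLR [382. 504.]
backUL [143. 226.]
backUR [380. 224.]
```

```bash
python3 -m jog '-0.32 -0.92 -0.13 0 0 0;-0.32 -0.92 -0.13 0 0 0;-0.32 -0.92 -0.13 0 0 0;-0.32 -0.92 -0.13 0 0 0;-0.32 -0.92 -0.13 0 0 0;-0.32 -0.92 -0.13 0 0 0;-0.32 -0.92 -0.13 0 0 0;-0.32 -0.92 -0.13 0 0 0'
python3 -m jog '-0.32 -0.92 -0.13 0 0 -0.9;-0.32 -0.92 -0.13 0 0 0.9;-0.32 -0.92 -0.13 0 0 0;-0.32 -0.92 -0.13 0 0 0;-0.32 -0.92 -0.13 0 0 0;-0.32 -0.92 -0.13 0 0 0;-0.32 -0.92 -0.13 0 0 0;0 0 0 0 0 0'
python3 - <<'E'
from h import *
import pickle
w=camera('wrist'); w['fish']=1; pickle.dump(w,open('w6.pkl','wb'))
cv2.imwrite('pics/w6.png',cv2.resize(w['frame'][:,:,::-1],(800,600),interpolation=cv2.INTER_CUBIC))
for d in nets.silhouettes('wrist','scraper')[:2]:
    ct=max(cv2.findContours(d['mask'].astype('uint8'),0,2)[0],key=cv2.contourArea).reshape(-1,2)
    W=np.array([fback(w,u,v,12)[:2] for u,v in ct],np.float32); print(d['p'],d['box'],cv2.minAreaRect(W))
print(ctrl.get_state()['joints'])
E
```

```text
t: 14.3
position: [484.4, -94.5, 280.8]
ee_rot: [-0.0, 0.207, 0.978, 0.0]
contact_force: [0.3, 0.1, -0.1]
width: 75.7
finger_force: 0.0
t: 15.1
position: [475.4, -231.7, 299.2]
ee_rot: [0.0, 0.208, 0.978, -0.0]
contact_force: [-0.1, 0.1, -0.4]
width: 75.7
finger_force: 0.0
0.95 [238.2, 48.5, 122.6, 39.7] ((359.04620361328125, -150.65475463867188), (161.48402404785156, 47.38511657714844), 75.17060852050781)
0.68 [196.7, 140.1, 99.6, 86.8] ((483.6968688964844, -284.2689208984375), (159.48822021484375, 46.41940689086914), 31.372373580932617)
[-4.98314796e-01 -4.84213434e-02  1.83778439e+00  6.87429220e-04
  1.35294014e+00 -1.65023047e+00]
```

View pics/w6.png

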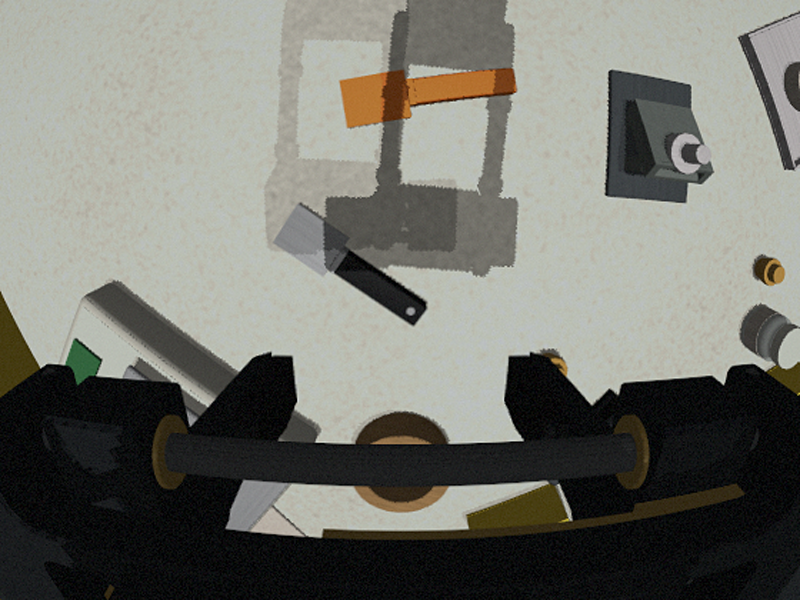

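The scraper blade is at about (310,240), with the handle running to (418,312). I'll refine its pose and check the wrist joint ranges for both grasp yaws.

```bash
cat >> h.py <<'E'
YS=np.radians(-24.5); TL=np.radians(35)
oS=np.array([np.cos(YS),np.sin(YS),0]); YA=np.array([-np.sin(YS),np.cos(YS),0])
XA=oS*np.cos(TL)+[0,0,np.sin(TL)]; ZA=np.cross(XA,YA); M0=np.array([510.6,35.0,64.])
E
python3 - <<'E'
from h import *
import pickle
w=pickle.load(open('w6.pkl','rb'))
g=lambda u,v,z: fback(w,u*.7,v*.7,z)[:2]
t1,t2=g(303,204,11),g(275,243,11); e1,e2=g(428,302,20),g(412,325,20)
b1,b2=g(350,239,11),g(325,274,11)
tip=(t1+t2)/2; end=(e1+e2)/2; print('tip',tip,'end',end,np.linalg.norm(end-tip),np.degrees(np.arctan2(*(end-tip)[::-1])),np.linalg.norm(e1-e2),'bladebase',(b1+b2)/2)
print('handle front',(g(348,250,20)+g(333,270,20))/2)
j=ctrl.get_state()['joints']; p,r=pose()
def ori(j): return Ro.from_euler('ZYZYZ',[j[0],j[1]+j[2],j[3],j[4],j[5]+np.pi/2]) if 0 else Ro.from_euler('Z',j[0])*Ro.from_euler('Y',j[1]+j[2])*Ro.from_euler('ZYZ',[j[3],j[4],j[5]])*Ro.from_euler('Z',np.pi/2)
print('check',(ori(j).inv()*r).magnitude())
for sg in (1,-1):
  H=Ro.from_matrix(np.c_[-sg*XA,sg*YA,-ZA])
  for phi in (0,.1,.2):
   for s23 in (1.6,1.8,2.0):
    q=(Ro.from_euler('Z',phi)*Ro.from_euler('Y',s23)).inv()*H*Ro.from_euler('Z',-np.pi/2)
    print(sg,phi,s23,q.as_euler('ZYZ').round(2))
E
```

```text
tip [ 418.11446634 -322.3957349 ] end [ 548.90117247 -243.54407339] 152.71786740118398 31.085889564340107 27.964433268268962 bladebase [ 466.91969211 -293.64461511]
handle front [ 469.81368201 -290.44072426]
check 4.897296697749625e-16
1 0 1.6 [-0.29  0.99 -1.05]
1 0 1.8 [-0.34  0.8  -0.97]
1 0 2.0 [-0.42  0.62 -0.86]
1 0.1 1.6 [-0.34  1.02 -0.94]
1 0.1 1.8 [-0.4   0.84 -0.85]
1 0.1 2.0 [-0.49  0.66 -0.72]
1 0.2 1.6 [-0.4   1.06 -0.83]
1 0.2 1.8 [-0.45  0.88 -0.73]
1 0.2 2.0 [-0.55  0.7  -0.6 ]
-1 0 1.6 [-0.29  0.99  2.09]
-1 0 1.8 [-0.34  0.8   2.17]
-1 0 2.0 [-0.42  0.62  2.28]
-1 0.1 1.6 [-0.34  1.02  2.2 ]
-1 0.1 1.8 [-0.4   0.84  2.29]
-1 0.1 2.0 [-0.49  0.66  2.42]
-1 0.2 1.6 [-0.4   1.06  2.31]
-1 0.2 1.8 [-0.45  0.88  2.41]
-1 0.2 2.0 [-0.55  0.7   2.54]
```

```bash
python3 - <<'E'
from h import *
plan([523.8,-259.1,60],down(np.radians(118)))
E
```

```text
shift [-2.82 -0.35 11.94] turn [ 0.01 -0.   -7.56]
```

```bash
python3 -m jog '-0.7 -0.09 0.6 0 0 0;-0.7 -0.09 0.6 0 0 0;-0.7 -0.09 0.6 0 0 0;-0.72 -0.08 0.6 0 0 0;0 0 0.8 0 0 -0.9;0 0 0.8 0 0 -0.95;0 0 0.8 0 0 -0.95;0 0 0.8 0 0 -0.95'
python3 -m jog '0 0 0.8 0 0 -0.95;0 0 0.8 0 0 -0.95;0 0 0.8 0 0 -0.95;0 0 0.8 0 0 -0.95;0 0 0 0 0 0;0 0 0 0 0 0'
python3 - <<'E'
from h import *
w=camera('wrist'); cv2.imwrite('pics/w7.png',cv2.resize(w['frame'][:,:,::-1],(800,600),interpolation=cv2.INTER_CUBIC))
print(ctrl.get_state()['joints'])
plan([523.8,-259.1,3],down(np.radians(118)))
E
```

```text
t: 16.0
position: [524.0, -258.3, 186.2]
ee_rot: [-0.0, -0.019, 1.0, 0.0]
contact_force: [0.5, 1.0, -1.2]
width: 75.8
finger_force: 0.0
t: 16.6
position: [524.6, -257.4, 122.9]
ee_rot: [-0.001, -0.24, 0.971, -0.001]
contact_force: [-0.3, 0.7, 0.5]
width: 75.8
finger_force: 0.0
[-0.49732906  0.1930578   1.91366663 -0.00367094  1.03434034 -2.55170239]
shift [ 0.07 -0.01  6.03] turn [-0.02 -0.02 -0.03]
```

View pics/w7.png

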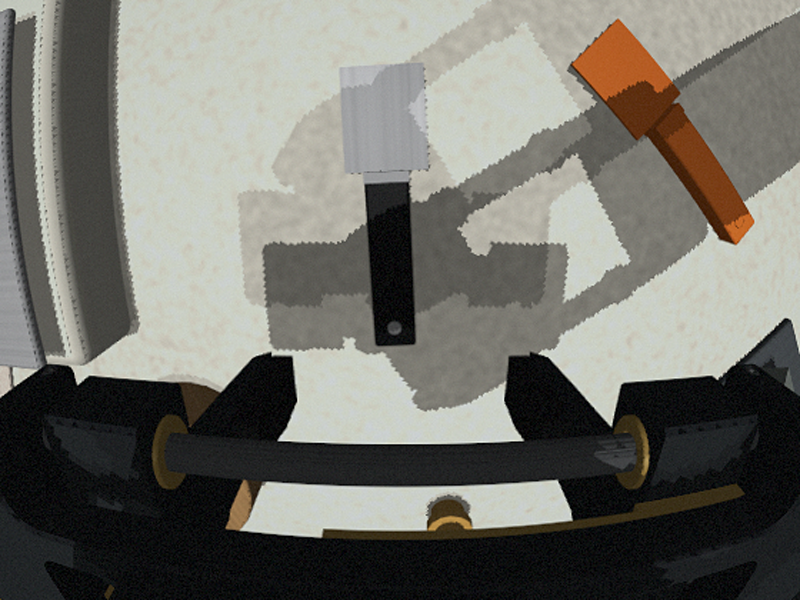

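The scraper handle runs from (388,180) to (395,343), almost in line with the tool, but joint 6 is right at its limit. I'll back off a little and measure.

```bash
python3 - <<'E'
from h import *
w=camera('wrist')
g=lambda u,v,z: fback(w,u*.7,v*.7,z)[:2]
f1=(g(365,184,20)+g(410,183,20))/2; e=(g(376,345,20)+g(414,344,20))/2; t=(g(340,67,11)+g(425,63,11))/2
u=(e-t)/np.linalg.norm(e-t); print(f1,e,t,np.linalg.norm(e-f1),np.linalg.norm(e-t),np.degrees(np.arctan2(u[1],u[0])))
o=((f1)+(t+60*u)+(e-100*u))/3; G=o+65*u; print('origin',o,'grip',G)
plan([*G,3],down(np.radians(115.3)))
E
python3 -m jog '0 0 0 0 0 0.4;0 0 0 0 0 0'
python3 -c "
from h import *
print(ctrl.get_state()['joints'])"
```

```text
[ 473.25548085 -293.01834722] [ 552.63175412 -247.0227244 ] [ 416.05960886 -326.44598354] 91.73979548960838 157.98735694140882 30.18005669810447
origin [ 469.12295009 -295.53193949] grip [ 525.31218962 -262.85519912]
shift [ 0.1  -0.18  6.06] turn [-0.03 -0.01  0.36]
t: 16.9
position: [525.3, -258.8, 124.4]
ee_rot: [-0.0, -0.216, 0.976, -0.002]
contact_force: [0.6, 0.2, 0.5]
width: 75.9
finger_force: 0.0
[-0.49839119  0.19241507  1.91292691 -0.00376759  1.03414482 -2.50341963]
```

```bash
python3 - <<'E'
from h import *
p,r=pose(); print(np.degrees(np.arctan2(*r.as_matrix()[:2,1][::-1])))
plan([523.5,-263.9,3])
E
```

```text
114.98997647369958
shift [ 0.18 -0.17  6.07]
```

```bash
python3 -m jog '0.18 -0.17 0.5 0 0 0;0 0 1 0 0 0;0 0 1 0 0 0;0 0 1 0 0 0;0 0 1 0 0 0;0 0 0.8 0 0 0;0 0 0.4 0 0 0;0 0 0 0 0 0'
python3 -m jog '0 0 0 0 0 0;0 0 0 0 0 0'
```

```text
t: 17.7
position: [521.5, -263.1, 7.6]
ee_rot: [-0.002, -0.216, 0.976, -0.0]
contact_force: [-0.2, 0.8, -0.4]
width: 75.7
finger_force: 0.0
t: 17.9
position: [523.5, -264.0, 10.2]
ee_rot: [-0.0, -0.216, 0.976, -0.002]
contact_force: [0.3, 0.6, 0.2]
width: 76.0
finger_force: 0.0
```

```bash
python3 -m jog '0 0 0.2 0 0 0;0 0 0.14 0 0 0;0 0 0 0 0 0;0 0 0 0 0 0'
python3 -m jog '0 0 0 0 0 0;0 0 0 0 0 0;0 0 0 0 0 0;0 0 0 0 0 0;0 0 0 0 0 0;0 0 0 0 0 0;0 0 0 0 0 0;0 0 0 0 0 0' 0 40
python3 -c "
from h import *
plan([523.5,-263.9,150],down(np.radians(65.5)))"
```

```text
t: 18.3
position: [522.4, -263.4, 2.2]
ee_rot: [-0.001, -0.216, 0.976, -0.001]
contact_force: [-0.6, 0.3, 0.1]
width: 75.9
finger_force: 0.0
t: 19.1
position: [522.6, -263.5, 2.3]
ee_rot: [-0.001, -0.216, 0.976, -0.001]
contact_force: [-0.5, -1.1, -0.2]
width: 24.3
finger_force: 38.3
shift [-0.02 -0.05 -7.38] turn [-0.03 -0.01  7.2 ]
```

```bash
python3 -m jog '0 0 -0.3 0 0 0;0 0 -0.7 0 0 0;0 0 -1 0 0 0;0 0 -1 0 0 0;0 0 -1 0 0 0.6;0 0 -1 0 0 0.9;0 0 -1 0 0 0.9;0 0 -1 0 0 0.9'
python3 -m jog '0 0 -1 0 0 0.9;0 0 -1 0 0 0.9;0 0 -0.8 0 0 0.9;0 0 -0.4 0 0 0.9;0 0 0 0 0 0.3;0 0 0 0 0 0'
python3 - <<'E'
from h import *
import pickle
w=camera('wrist'); w['fish']=1; pickle.dump(w,open('w8.pkl','wb'))
cv2.imwrite('pics/w8.png',cv2.resize(w['frame'][:,:,::-1],(800,600),interpolation=cv2.INTER_CUBIC))
H=Ro.from_matrix(np.c_[-XA,YA,-ZA])
# pre-insert: origin 75 mm out along XA from home; TCP = origin+65X-7.7Z
for d in (0,75,110): print(d,(M0+(65+d)*XA-7.7*ZA).round(1))
plan(M0+175*XA-7.7*ZA,H); print(ctrl.get_state()['joints'])
E
```

```text
t: 19.9
position: [522.8, -263.1, 144.4]
ee_rot: [-0.0, -0.018, 1.0, -0.002]
contact_force: [-0.6, 0.8, -2.7]
width: 24.2
finger_force: 38.3
t: 20.5
position: [523.0, -263.0, 207.9]
ee_rot: [0.0, 0.212, 0.977, -0.002]
contact_force: [-0.4, 0.1, -2.1]
width: 24.2
finger_force: 38.3
0 [563.1  11.1  95. ]
75 [619.  -14.4 138. ]
110 [645.1 -26.3 158.1]
shift [-0.66 13.31  2.42] turn [-0.03 -5.08  0.01]
[-0.50650813  0.11670461  1.83681633 -0.0036305   1.18704675 -1.64897243]
```

View pics/w8.png

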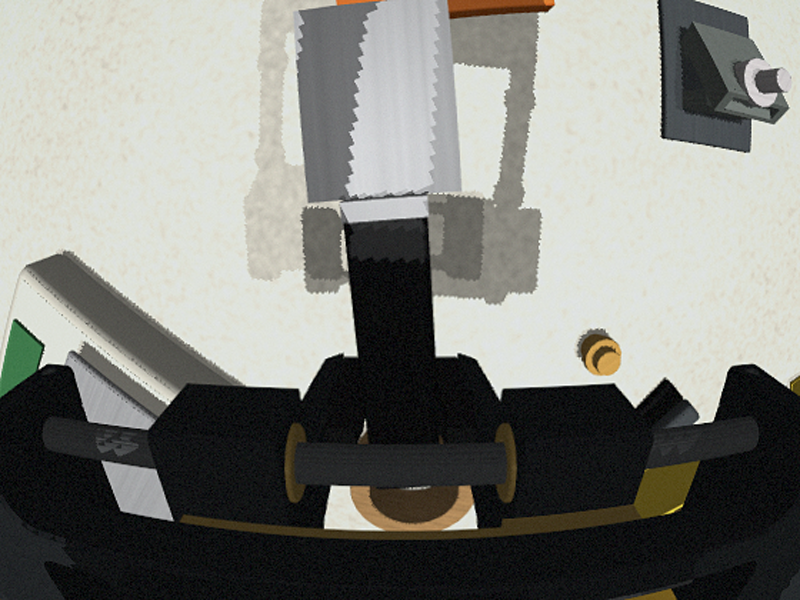

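```bash
cat > fit.py <<'E'
from h import *
import pickle
from scipy.optimize import least_squares
def fit(w,pts,p,r,prior_w=1.0):
    """scraper pose in tool frame: nominal R: X=-x, Y=y, Z=-z ; returns offset (mm) and rotvec(deg) in tool axes"""
    N=Ro.from_matrix(np.diag([-1,1,-1.]))
    def res(q,full=True):
        T=q[:3]; D=Ro.from_rotvec(q[3:])*N
        e=[]
        for X,uv in pts: e+=list(fproj(w,p+r.apply(T+D.apply(X)))-np.array(uv)*.7)
        # priors: z offset known to 2mm, roll about x ~0
        return np.array(e+[(q[2]+7.7)/2,q[3]/.01])
    s=least_squares(res,[65,0,-7.7,0,0,0.]); print('rms px',np.sqrt(np.mean(s.fun[:-2]**2)),s.fun.round(1)); return s.x
E
python3 - <<'E'
from fit import *
w=pickle.load(open('w8.pkl','rb')); p,r=pose()
pts=[((-60,-23,0),(296,11)),((-60,23,0),(447,0)),((0,-23,0),(307,203)),((0,23,0),(461,189)),((0,-12,10),(345,222)),((0,12,10),(427,216))]
q=fit(w,pts,p,r); print(q[:3].round(2),np.degrees(q[3:]).round(2))
E
```

```text
rms px 3.4346798380484347 [-4.7  1.1  4.1 -0.4  3.1  3.1 -0.7  6.  -1.3 -4.8 -0.3 -4.5  2.7  0.7]
[61.85 -4.48 -2.23] [ 0.37 11.97 -3.51]
```

```bash
python3 - <<'E'
from fit import *
w=pickle.load(open('w8.pkl','rb')); p,r=pose()
A=[((-60,-23,0),(296,11)),((0,-23,0),(307,203)),((0,23,0),(461,189))]
B=[((0,-12,10),(345,222)),((0,12,10),(427,216))]
for pts in (A,A+B):
  q=fit(w,pts,p,r); print(q[:3].round(2),np.degrees(q[3:]).round(2))
a=w['frame'][0:170,190:340,::-1].astype(float); a=np.clip(255*(a/255)**.5,0,255).astype('uint8'); cv2.imwrite('pics/w8c.png',cv2.resize(a,(530,600),interpolation=cv2.INTER_CUBIC))
E
```

```text
rms px 0.6508234246610098 [-0.6  0.4  0.1 -1.1  0.5  0.8  0.   0.1]
[64.41 -4.7  -7.62] [ 0.04 -3.18 -3.83]
rms px 2.90404725423956 [-3.5 -2.   4.  -0.4 -0.6  6.4  0.2 -3.2  0.2 -0.6  3.6  1.9]
[62.41 -4.22 -0.58] [ 1.11 24.07 -1.06]
```

```bash
cat >> fit.py <<'E'
def goal(d,T=(64.4,-4.7,-7.7),yaw=-3.8,pitch=0.,dy=0,dz=0):
    D=Ro.from_euler('Z',yaw,degrees=True)*Ro.from_euler('Y',pitch,degrees=True)*Ro.from_matrix(np.diag([-1,1,-1.]))
    R=Ro.from_matrix(np.c_[XA,YA,ZA])*D.inv(); return M0+d*XA+dy*YA+dz*ZA-R.apply(T),R
E
python3 -m jog '0 0 0 0 -0.5 0;0 0 0 0 -0.8 0;0 0 0 0 -0.8 0;0 0 0 0 -0.8 0;0 0 0 0 -0.8 0;0 0 0 0 -0.8 0;0 0 0 0 -0.58 0.55;0 0 0 0 0 0'
python3 - <<'E'
from fit import *
for d in (110,75,0):
    P,R=goal(d); print(P); plan(P,R)
print(ctrl.get_state()['joints'])
E
```

```text
t: 21.35
position: [519.7, -261.1, 203.3]
ee_rot: [0.292, 0.233, 0.926, -0.056]
contact_force: [-0.9, 1.2, -2.2]
width: 24.3
finger_force: 38.3
[644.91754269 -25.7486839  157.82171148]
shift [ 1.48 13.25  2.27] turn [-0.04 -0.05  0.02]
[618.82866046 -13.85929529 137.74653621]
shift [ 3.22 13.13  2.28] turn [-0.04 -0.05  0.02]
[562.92391281  11.61796602  94.72830348]
shift [ 6.96 12.89  2.31] turn [-0.04 -0.05  0.02]
[-0.54451957 -0.21852789  2.28059271  0.13361868  0.48144985 -1.72143932]
```

```bash
python3 -m jog '0.1 0.6 0 0 0 0;0.1 0.9 0 0 0 0;0.1 0.95 0 0 0 0;0.1 0.95 0.1 0 0 0;0.1 0.95 0.1 0 0 0;0.1 0.95 0.1 0 0 0;0.1 0.95 0.1 0 0 0;0.1 0.95 0.1 0 0 0'
python3 -m jog '0.1 0.95 0.2 0 0 0;0.1 0.95 0.2 0 0 0;0.1 0.95 0.2 0 0 0;0.1 0.95 0.3 0 0 0;0.1 0.95 0.3 0 0 0;0.1 0.8 0.3 0 0 0;0.08 0.5 0.27 0 0 0;0 0 0 0 0 0'
python3 -m jog '0 0 0 0 0 0'
python3 - <<'E'
from fit import *
w=camera('wrist'); w['fish']=1; p,r=pose(); pickle.dump((w,p,r.as_quat()),open('w9.pkl','wb'))
cv2.imwrite('pics/w9.png',cv2.resize(w['frame'][:,:,::-1],(800,600),interpolation=cv2.INTER_CUBIC))
for d in (110,75,0):
    P,R=goal(d); plan(P,R)
print(ctrl.get_state()['joints'])
for nm,X in dict(UL=(0,-26,7),UR=(0,26,7),LL=(0,-26,-7),LR=(0,26,-7),post=None).items():
    x=M0+X[0]*XA+X[1]*YA+X[2]*ZA if X else [492.5,43.3,101]; print(nm,(fproj(w,x)/.7).round())
E
```

```text
t: 22.15
position: [584.3, -131.2, 194.2]
ee_rot: [0.294, 0.232, 0.925, -0.057]
contact_force: [-0.2, 0.6, -1.1]
width: 24.2
finger_force: 38.3
t: 22.95
position: [649.3, -26.8, 160.5]
ee_rot: [0.294, 0.232, 0.926, -0.057]
contact_force: [-0.4, -0.4, -1.8]
width: 23.9
finger_force: 38.3
t: 23.05
position: [648.6, -27.7, 160.8]
ee_rot: [0.294, 0.233, 0.925, -0.057]
contact_force: [1.2, 0.0, -2.0]
width: 23.9
finger_force: 38.3
shift [0.26 0.01 0.01] turn [-0.05 -0.01  0.02]
shift [ 2.01 -0.1   0.02] turn [-0.05 -0.01  0.02]
shift [ 5.75 -0.34  0.02] turn [-0.05 -0.01  0.02]
[ 0.06278446  0.0196043   2.15708267 -0.61586535  0.49597174 -0.53703135]
UL [ 279. -140.]
UR [ 447. -155.]
LL [ 289. -119.]
LR [ 444. -132.]
post [ 353. -211.]
```

View pics/w9.png

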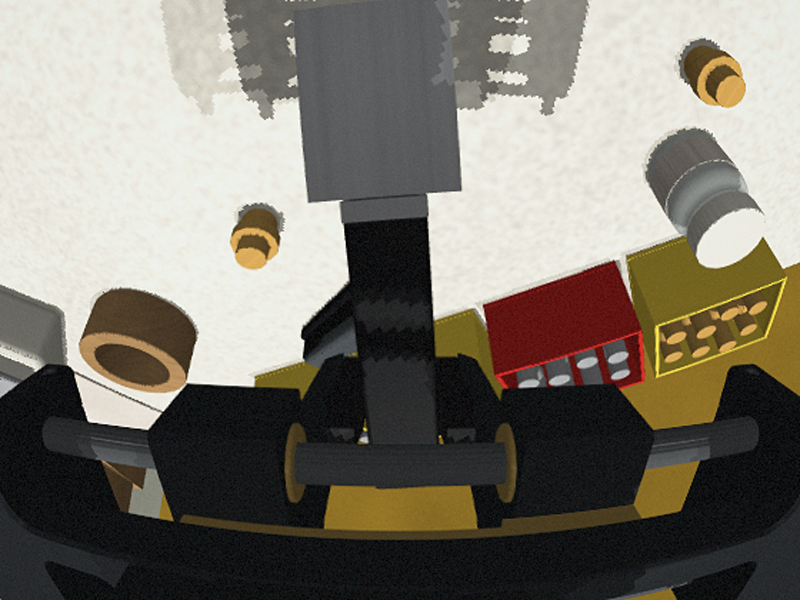

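No slip in the hand: the blade corners are where they were, (296,11) and (461,189). I count 12 pictures viewed, which is over the limit of 10. From here I'll use numbers only. Approaching the mouth.

```bash
python3 -m jog '0.4 -0.02 0 -0.05 0 0.02;0.6 -0.04 0 0 0 0;0.6 -0.04 0 0 0 0;0.4 -0.03 0 0 0 0;0.15 0 0 0 0 0;0 0 0 0 0 0;0 0 0 0 0 0'
python3 - <<'E'
from fit import *
for d in (65,50,0):
    P,R=goal(d); plan(P,R)
s=ctrl.get_state(); print(s['wrist_torque'])
# check with fixed cameras: blade-tip region seen? silhouettes of scraper vs predicted pose
P,R=pose()
D=Ro.from_euler('Z',-3.8,degrees=True)*Ro.from_matrix(np.diag([-1,1,-1.])); S=lambda X: P+R.apply(np.array((64.4,-4.7,-7.7))+D.apply(X))
for n in ('top','scene'):
    c=camera(n); F=c['frame']
    print(n,'end',proj(c,S((100,0,0))).round(1),'orig',proj(c,S((0,0,0))).round(1),'tip',proj(c,S((-60,0,0))).round(1),'mouth',proj(c,M0).round(1),'post',proj(c,[492.5,43.3,101]).round(1))
    for d in nets.silhouettes(n,'scraper')[:3]:
        v,u=np.nonzero(d['mask']); print(round(d['p'],2),np.round(d['box']),u.mean().round(1),v.mean().round(1))
E
```

```text
t: 23.8
position: [616.7, -12.8, 136.8]
ee_rot: [0.296, 0.233, 0.925, -0.053]
contact_force: [0.6, 0.4, -1.1]
width: 23.9
finger_force: 38.3
shift [ 0.37 -0.03  0.03] turn [ 0.01 -0.   -0.  ]
shift [ 1.12 -0.08  0.03] turn [ 0.01 -0.   -0.  ]
shift [ 3.62 -0.25  0.03] turn [ 0.01 -0.   -0.  ]
[0.1353472  0.39517753 0.02719897]
top end [290.5 130.9] orig [277.8 167.3] tip [270.5 187.9] mouth [269.2 192. ] post [265.6 195.8]
0.92 [313. 240.  59.  24.] 346.2 251.4
0.5 [286. 132.  10.  12.] 289.8 136.1
scene end [224.4 227.1] orig [259.7 235. ] tip [278.8 239.3] mouth [282.4 240.3] post [290.2 226. ]
```

```bash
python3 -m jog '0.2 -0.015 0.01 0 0 0;0.2 -0.015 0.01 0 0 0;0.2 -0.015 0.01 0 0 0;0.15 -0.01 0 0 0 0;0.1 -0.01 0 0 0 0;0 0 0 0 0 0;0 0 0 0 0 0'
python3 - <<'E'
from fit import *
s=ctrl.get_state(); p,r=pose()
print('force tool',r.inv().apply(s['contact_force']).round(1),'tq',r.inv().apply(s['wrist_torque']).round(2))
for d in (50,0):
    P,R=goal(d); plan(P,R)
E
```

```text
t: 24.7
position: [603.8, -7.1, 125.9]
ee_rot: [0.295, 0.233, 0.925, -0.053]
contact_force: [0.7, 0.1, -1.4]
width: 24.1
finger_force: 38.3
force tool [0.4 0.4 1.5] tq [0.07 0.36 0.03]
shift [ 0.24 -0.01 -0.01] turn [ 0.01 -0.01 -0.  ]
shift [ 2.73 -0.18 -0.01] turn [ 0.01 -0.01 -0.  ]
```

```bash
cat > st.py <<'E'
from fit import *
s=ctrl.get_state(); p,r=pose()
print('force tool',r.inv().apply(s['contact_force']).round(1),'tq',r.inv().apply(s['wrist_torque']).round(2))
P,R=goal(0); plan(P,R)
E
python3 -m jog '0.2 -0.013 0 0 0 0;0.2 -0.013 0 0 0 0;0.2 -0.013 0 0 0 0;0.1 -0.01 0 0 0 0;0 0 0 0 0 0;0 0 0 0 0 0'; python3 st.py
```

```text
t: 25.3
position: [593.3, -2.4, 117.9]
ee_rot: [0.295, 0.233, 0.925, -0.053]
contact_force: [0.6, -0.3, -1.3]
width: 24.0
finger_force: 38.3
force tool [ 0.3 -0.1  1.5] tq [ 0.02  0.37 -0.04]
shift [ 2.03 -0.13 -0.01] turn [ 0.01 -0.01 -0.  ]
```

```bash
python3 -m jog '0.2 -0.013 0 0 0 0;0.2 -0.013 0 0 0 0;0.2 -0.013 0 0 0 0;0.2 -0.013 0 0 0 0;0.2 -0.013 0 0 0 0;0 0 0 0 0 0;0 0 0 0 0 0'; python3 st.py
```

```text
t: 26.0
position: [578.2, 4.5, 106.3]
ee_rot: [0.295, 0.233, 0.925, -0.054]
contact_force: [-0.8, 0.4, -1.1]
width: 24.2
finger_force: 38.3
force tool [ 1.4 -0.1  0.4] tq [-0.02  0.38 -0.  ]
shift [ 1.02 -0.06 -0.01] turn [ 0.01 -0.01 -0.  ]
```

```bash
python3 -m jog '0.2 -0.013 0 0 0 0;0.2 -0.013 0 0 0 0;0.2 -0.013 0 0 0 0;0.15 -0.01 0 0 0 0;0 0 0 0 0 0;0 0 0 0 0 0'; python3 st.py
```

```text
t: 26.6
position: [567.1, 9.6, 97.8]
ee_rot: [0.295, 0.233, 0.925, -0.053]
contact_force: [1.2, -0.8, -2.3]
width: 24.5
finger_force: 38.3
force tool [ 0.1 -0.2  2.7] tq [ 0.03  0.34 -0.02]
shift [ 0.28 -0.01 -0.01] turn [ 0.01 -0.01 -0.  ]
```

```bash
python3 -m jog '0.1 -0.006 0 0 0 0;0.1 -0.006 0 0 0 0;0 0 0 0 0 0'; python3 st.py
```

```text
t: 26.9
position: [566.4, 10.5, 97.8]
ee_rot: [0.297, 0.233, 0.924, -0.054]
contact_force: [4.6, -5.3, 1.6]
width: 24.7
finger_force: 38.6
force tool [-6.3 -2.5  2.4] tq [ 0.3  -0.79 -0.17]
shift [ 0.24 -0.04  0.02] turn [0.01 0.02 0.  ]
```

```bash
python3 -m jog '0.1 0 0 0 0 0;0.1 0 0 0 0 0;0 0 0 0 0 0;0 0 0 0 0 0'; python3 st.py
```

```text
t: 27.3
position: [566.1, 11.5, 98.3]
ee_rot: [0.3, 0.232, 0.924, -0.054]
contact_force: [10.1, -9.9, 4.3]
width: 24.3
finger_force: 39.2
force tool [-13.6  -4.    4.1] tq [ 0.63 -2.04 -0.36]
shift [ 0.22 -0.07  0.06] turn [0.02 0.06 0.  ]
```

```bash
python3 - <<'E'
from fit import *
w=camera('wrist'); P,R=pose(); F=w['frame'].astype(int)
D=Ro.from_euler('Z',-3.8,degrees=True)*Ro.from_matrix(np.diag([-1,1,-1.])); S=lambda X: P+R.apply(np.array((64.4,-4.7,-7.7))+D.apply(X))
for nm,G in (('hand',S),('slot',lambda X: M0+X[0]*XA+X[1]*YA+X[2]*ZA)):
  for X in ((0,-12,10),(0,12,10),(0,-23,0),(0,23,0),(0,-34,11.5),(0,34,11.5)): print(nm,X,fproj(w,G(X)).round(1))
a,b=fproj(w,S((-60,0,0))),fproj(w,S((60,0,0)))
for uo in range(205,345,10): print(uo,[int(F[v,uo].sum()//3) for v in range(100,200,3)])
cv2.imwrite('pics/w10.png',w['frame'][:,:,::-1])
E
```

```text
hand (0, -12, 10) [237.9 144.2]
hand (0, 12, 10) [299.1 139.8]
hand (0, -23, 0) [215.4 144. ]
hand (0, 23, 0) [323.7 136.3]
hand (0, -34, 11.5) [183.2 149.8]
hand (0, 34, 11.5) [355.3 137.5]
slot (0, -12, 10) [234.2 133.4]
slot (0, 12, 10) [295.4 128.8]
slot (0, -23, 0) [212.1 133.9]
slot (0, 23, 0) [320.3 126. ]
slot (0, -34, 11.5) [179.8 139.2]
slot (0, 34, 11.5) [351.7 126.5]
205 [66, 63, 60, 61, 58, 62, 60, 60, 57, 60, 58, 62, 229, 226, 225, 230, 232, 232, 229, 233, 233, 233, 231, 226, 230, 234, 225, 226, 232, 234, 230, 231, 229, 236]
215 [90, 94, 94, 88, 93, 93, 90, 97, 57, 54, 61, 58, 85, 89, 74, 227, 232, 231, 230, 233, 232, 232, 235, 231, 229, 232, 232, 231, 234, 230, 230, 228, 231, 230]
225 [91, 92, 94, 92, 95, 94, 96, 98, 94, 92, 91, 82, 86, 86, 207, 233, 234, 232, 232, 230, 227, 225, 230, 230, 235, 234, 228, 230, 232, 235, 233, 231, 229, 233]
235 [84, 87, 88, 86, 90, 89, 89, 92, 90, 94, 93, 93, 94, 91, 92, 94, 92, 91, 90, 90, 80, 237, 228, 229, 229, 232, 235, 236, 231, 230, 227, 233, 233, 234]
245 [97, 95, 95, 99, 98, 97, 99, 98, 99, 96, 101, 96, 95, 92, 94, 92, 91, 89, 89
[... 714 characters left out ...]
12, 8, 15, 9, 5, 12, 12, 22, 18, 9, 14, 6]
305 [93, 92, 95, 93, 92, 86, 59, 61, 61, 84, 85, 85, 146, 140, 129, 234, 232, 232, 233, 234, 231, 235, 236, 231, 231, 232, 230, 229, 229, 232, 232, 232, 231, 230]
315 [60, 57, 61, 60, 61, 58, 60, 60, 60, 87, 92, 99, 128, 139, 185, 232, 233, 224, 232, 234, 232, 231, 226, 230, 230, 228, 228, 229, 231, 226, 232, 233, 232, 226]
325 [59, 57, 61, 57, 60, 64, 49, 65, 55, 235, 230, 232, 231, 232, 231, 231, 233, 232, 233, 232, 236, 232, 231, 231, 227, 233, 236, 232, 234, 231, 226, 225, 235, 235]
335 [58, 61, 62, 64, 58, 59, 65, 63, 56, 232, 231, 226, 224, 230, 233, 232, 232, 233, 232, 232, 230, 233, 230, 232, 230, 230, 232, 230, 231, 231, 232, 230, 230, 232]
```

```bash
python3 - <<'E'
from fit import *
w=camera('wrist'); P,R=pose()
G=lambda *X: fproj(w,M0+X[0]*XA+X[1]*YA+X[2]*ZA).round(0)
for X in ((0,-34,11.5),(0,34,11.5),(0,-34,-11.5),(0,34,-11.5),(0,-26,-7),(0,26,-7),(0,-26,7),(0,26,7),(-77,-34,11.5),(-77,34,11.5)): print(X,G(*X))
print('post',fproj(w,[492.5,43.3,101]),'collar front',fproj(w,np.array([492.5,43.3,75])+19*oS))
for q in ('slot_block','scraper','post_top'):
  for d in nets.silhouettes('wrist',q)[:2]:
    m=d['mask']; rows=[(v,np.nonzero(m[v])[0][[0,-1]].tolist()) for v in range(0,420,12) if m[v].any()]
    print(q,round(d['p'],2),np.round(d['box']),rows)
E
```

```text
(0, -34, 11.5) [180. 139.]
(0, 34, 11.5) [352. 127.]
(0, -34, -11.5) [194. 134.]
(0, 34, -11.5) [341. 124.]
(0, -26, -7) [209. 133.]
(0, 26, -7) [325. 125.]
(0, -26, 7) [202. 136.]
(0, 26, 7) [330. 127.]
(-77, -34, 11.5) [169. -39.]
(-77, 34, 11.5) [337. -55.]
post [261.40244098 154.74705878] collar front [265.92201437 144.76265145]
slot_block 0.87 [171.   0. 176. 138.] [(0, [168, 339]), (12, [169, 340]), (24, [170, 341]), (36, [170, 342]), (48, [171, 342]), (60, [172, 344]), (72, [173, 344]), (84, [174, 345]), (96, [174, 346]), (108, [175, 346]), (120, [177, 347]), (132, [178, 223])]
slot_block 0.69 [444. 197.  66.  94.] [(204, [466, 491]), (216, [449, 497]), (228, [445, 502]), (240, [448, 506]), (252, [452, 508]), (264, [458, 507]), (276, [464, 504]), (288, [468, 484])]
scraper 0.77 [214. 126. 106. 188.] [(132, [291, 319]), (144, [287, 295]), (156, [283, 296]), (168, [240, 298]), (180, [241, 299]), (192, [242, 301]), (204, [244, 301]), (216, [246, 300]), (228, [247, 301]), (240, [249, 302]), (252, [251, 303]), (264, [253, 304]), (276, [254, 306]), (288, [255, 306]), (300, [256, 306])]
scraper 0.42 [ 2.  7.  7. 23.] [(12, [0, 5]), (24, [0, 8])]
post_top 0.71 [159.   0. 199. 170.] [(0, [158, 354]), (12, [162, 353]), (24, [164, 353]), (36, [167, 352]), (48, [170, 352]), (60, [172, 351]), (72, [173, 349]), (84, [173, 349]), (96, [174, 348]), (108, [175, 346]), (120, [177, 347]), (132, [178, 289]), (144, [230, 286]), (156, [232, 282]), (168, [246, 268])]
```

The block model matches the net's outline to about 1 mm and the blade is in the slot, but about 4 mm of blade still shows. I'll measure the base edge against the block edge on both sides.

```bash
cat > gap.py <<'E'
from fit import *
def run():
    w=camera('wrist'); g=w['frame'].astype(int).sum(2)/3
    G=lambda X: fproj(w,M0+X[0]*XA+X[1]*YA+X[2]*ZA)
    out=[]
    for c in list(range(208,240,4))+list(range(300,330,4)):
        col=g[110:200,c]; k=np.nonzero((col[:-2]>175)&(col[1:-1]>200))[0]
        out.append((c,int(110+k[0]) if len(k) else None))
    print('lower edge (bg starts)',out)
    print('model home base edge z0 y-23,y23',G((0,-23,0)).round(1),G((0,23,0)).round(1),'px/mm along x',((G((5,0,0))-G((0,0,0)))/5).round(2))
    print('model block low edge', G((0,-34,-11.5)).round(1),G((0,34,-11.5)).round(1),'flare', G((0,-26,-7)).round(1))
    for c in (212,220,228,304,310,316): print(c,g[112:150:2,c].astype(int))
run()
E
python3 gap.py
```

```text
lower edge (bg starts) [(208, 135), (212, 135), (216, 143), (220, 143), (224, 142), (228, 143), (232, 158), (236, 164), (300, 163), (304, 143), (308, 142), (312, 143), (316, 142), (320, 136), (324, 126), (328, 126)]
model home base edge z0 y-23,y23 [212.1 133.9] [320.3 125.9] px/mm along x [0.18 2.34]
model block low edge [194.3 134.3] [340.9 123.5] flare [208.8 133.3]
212 [ 97  98  91  83  64  59  60  58  59  61  56 100 209 208 216 237 228 228
 234]
220 [ 95  96  94  95  94  96  93  93  66  60  62  86  87  85  85 150 237 233
 232]
228 [ 95  94  91  96  94  96  96  91  94  94  90  86  81  86  79 206 228 217
 200]
304 [ 98  97  94  67  54  63  62  61  91  91  91  98 144 143 136 136 235 237
 234]
310 [ 56  60  62  63  62  60  63  77  88  85  86 124 138 139 135 178 232 230
 227]
316 [ 61  59  60  54  60  60  60  71  90  91  89 125 135 135 135 244 233 234
 231]
```

The scraper swivelled about 4° in the hand against the slot wall: the gap is about 3.6 mm on the −y side and 7 mm on the +y side. I'll back off a touch and square it up.

```bash
python3 -m jog '-0.15 0 0 0 0 0;-0.1 0 0 0 0 0;0 0.05 0 0 0 -0.16;0 0.05 0 0 0 -0.16;0 0.05 0 0 0 -0.16;0 0.05 0 0 0 -0.16;0 0 0 0 0 0;0 0 0 0 0 0'; python3 st.py; python3 gap.py | head -3
```

```text
t: 28.4
position: [568.1, 14.7, 97.4]
ee_rot: [0.294, 0.197, 0.933, -0.064]
contact_force: [5.6, -1.2, -0.6]
width: 24.2
finger_force: 38.5
force tool [-4.2  1.1  3.7] tq [-0.19 -0.46  0.01]
shift [ 0.22 -0.25  0.01] turn [0.03 0.01 0.64]
lower edge (bg starts) [(208, 130), (212, 130), (216, 131), (220, 141), (224, 141), (228, 141), (232, 141), (236, 157), (300, None), (304, 167), (308, 146), (312, 147), (316, 146), (320, 146), (324, 145), (328, 135)]
model home base edge z0 y-23,y23 [214.9 129.3] [323.9 129.8] px/mm along x [-0.01  2.36]
model block low edge [196.5 128.4] [344.1 129.1] flare [211.3 128.5]
```

```bash
python3 -m jog '0 0.05 0 0 0 0;0 0.05 0 0 0 0;0 0.05 0 0 0 0;0 0 0 0 0 0'; python3 st.py; python3 gap.py | head -3
```

```text
t: 28.85
position: [568.6, 16.3, 97.0]
ee_rot: [0.294, 0.197, 0.933, -0.066]
contact_force: [5.2, -4.9, -0.7]
width: 24.1
finger_force: 39.0
force tool [-5.1 -2.4  4.5] tq [ 0.37 -0.67 -0.2 ]
shift [ 0.2  -0.33 -0.  ] turn [-0.    0.    0.65]
lower edge (bg starts) [(208, 131), (212, 131), (216, 142), (220, 142), (224, 142), (228, 153), (232, 161), (236, 164), (300, 168), (304, 168), (308, 165), (312, 147), (316, 146), (320, 147), (324, 146), (328, 135)]
model home base edge z0 y-23,y23 [211.2 130.3] [320.2 130.7] px/mm along x [-0.01  2.36]
model block low edge [193.3 129.3] [341.  129.9] flare [207.9 129.4]
```

The stop at d≈5 mm fits the handle's top edge catching the collar front, whose corner sits at slot x≈5.5, z≈9.6 mm. I'll back off, lower the scraper within the slot's play, square the yaw, and try again.

```bash
python3 -m jog '-0.15 0 0 0 0 0;-0.15 0 0 0 0 0;0 0 0.04 0 0 -0.17;0 0.02 0.04 0 0 -0.17;0 0 0 0 0 0;0 0 0 0 0 0'; python3 st.py; python3 gap.py | head -3
```

```text
t: 29.5
position: [573.0, 15.1, 97.9]
ee_rot: [0.291, 0.178, 0.937, -0.071]
contact_force: [0.6, 1.0, -2.0]
width: 23.9
finger_force: 38.6
force tool [1.  1.2 1.7] tq [-0.24  0.56  0.17]
shift [ 0.43 -0.34 -0.09] turn [ 0.01 -0.01  0.98]
lower edge (bg starts) [(208, 117), (212, 117), (216, 117), (220, 141), (224, 140), (228, 140), (232, 140), (236, 144), (300, None), (304, 169), (308, 168), (312, 150), (316, 147), (320, 148), (324, 147), (328, 142)]
model home base edge z0 y-23,y23 [215.1 117.6] [326.  122.5] px/mm along x [-0.11  2.4 ]
model block low edge [196.5 116.8] [346.3 123.4] flare [211.5 117.1]
```

```bash
python3 -m jog '0 0 0 0 0 -0.2;0.1 0.007 0 0 0 0;0.1 0.007 0 0 0 0;0.1 0.007 0 0 0 0;0 0 0 0 0 0;0 0 0 0 0 0'; python3 st.py; python3 gap.py | head -3
```

```text
t: 30.15
position: [569.9, 16.9, 95.8]
ee_rot: [0.292, 0.167, 0.939, -0.074]
contact_force: [5.0, -0.9, 0.8]
width: 24.0
finger_force: 39.5
force tool [-4.5  0.9  2.2] tq [-0.11 -0.39  0.11]
shift [ 0.23 -0.37 -0.07] turn [0.01 0.01 1.18]
lower edge (bg starts) [(208, 126), (212, 126), (216, 126), (220, 126), (224, 138), (228, 138), (232, 138), (236, 147), (300, None), (304, None), (308, 169), (312, 162), (316, 149), (320, 148), (324, 149), (328, 149)]
model home base edge z0 y-23,y23 [218.1 125.7] [328.2 133.4] px/mm along x [-0.17  2.38]
model block low edge [199.2 123.6] [348.1 134. ] flare [214.3 124.7]
```

```bash
python3 -m jog '-0.2 -0.01 0 0 0 0;0 0 0.06 0 0 0;0 0 0.05 0 0 0;0 0 0 0 0 0'; python3 st.py; python3 -m jog '0.1 0.007 0 0 0 0;0.1 0.007 0 0 0 0;0.1 0.007 0 0 0 0;0 0 0 0 0 0;0 0 0 0 0 0'; python3 st.py; python3 gap.py | head -3
```

```text
t: 30.6
position: [572.0, 14.5, 94.5]
ee_rot: [0.29, 0.167, 0.939, -0.075]
contact_force: [-3.6, 0.8, 3.5]
width: 23.5
finger_force: 39.9
force tool [ 1.  -0.7 -4.9] tq [ 0.09  0.83 -0.11]
shift [ 0.31 -0.3  -0.21] turn [-0.01 -0.02  1.18]
t: 31.1
position: [570.2, 16.8, 93.6]
ee_rot: [0.292, 0.167, 0.939, -0.074]
contact_force: [3.3, -4.1, 4.6]
width: 23.5
finger_force: 40.0
force tool [-6.3 -2.9 -1. ] tq [ 0.43 -0.47 -0.25]
shift [ 0.18 -0.37 -0.17] turn [0.01 0.02 1.18]
lower edge (bg starts) [(208, 129), (212, 129), (216, 129), (220, 129), (224, 139), (228, 138), (232, 138), (236, 155), (300, None), (304, None), (308, 173), (312, 164), (316, 150), (320, 152), (324, 151), (328, 150)]
model home base edge z0 y-23,y23 [216.9 128.4] [328.6 136.2] px/mm along x [-0.17  2.42]
model block low edge [197.9 125.9] [348.8 136.6] flare [213.2 127.2]
```

The 130–145 grey band on the right is probably bench in shadow, not blade, so I misread the yaw. I'll re-measure with a lower threshold.

```bash
cat > gap2.py <<'E'
from fit import *
def base(thr=113):
    w=camera('wrist'); g=cv2.GaussianBlur(w['frame'],(3,3),0).astype(int).sum(2)/3
    G=lambda X: fproj(w,M0+X[0]*XA+X[1]*YA+X[2]*ZA)
    out=[]
    for c in list(range(206,236,3))+list(range(300,334,3)):
        col=g[105:180,c]; k=np.nonzero((col[:-2]>thr)&(col[1:-1]>thr)&(col[2:]>thr))[0]
        out.append((c,int(105+k[0]) if len(k) else None))
    print(out); print('home base',G((0,-23,0)).round(1),G((0,23,0)).round(1),'block up edge',G((0,-34,11.5)).round(1),G((0,34,11.5)).round(1),'low',G((0,-34,-11.5)).round(1),G((0,34,-11.5)).round(1))
    return w,g
w,g=base()
P,R=pose(); rel=(P-M0); print('TCP in slot',[round(float(rel@a),1) for a in (XA,YA,ZA)],'tool vs slot rotvec deg',np.degrees((Ro.from_matrix(np.c_[-XA,YA,-ZA]).inv()*R).as_rotvec()).round(1))
E
python3 gap2.py
```

```text
[(206, 128), (209, 128), (212, 128), (215, 129), (218, 129), (221, 129), (224, 138), (227, 138), (230, 138), (233, 138), (300, None), (303, None), (306, None), (309, 142), (312, 137), (315, 137), (318, 137), (321, 137), (324, 137), (327, 137), (330, 137), (333, 137)]
home base [216.9 128.4] [328.6 136.3] block up edge [183.4 129.3] [361.1 141.7] low [197.9 126. ] [348.8 136.6]
TCP in slot [67.6, 8.1, -11.2] tool vs slot rotvec deg [-0.1 -0.1 -4.3]
```

```bash
python3 -m jog '-0.2 -0.015 -0.03 0 0 0;-0.2 -0.015 -0.04 0 0 0;0 -0.06 -0.03 0 0 0.1;0 -0.06 0 0 0 0.1;0 -0.06 0 0 0 0.1;0 -0.07 0 0 0 0.1;0 -0.07 0 0 0 0.12;0 -0.06 0 0 0 0.12'; python3 -m jog '0 0 0 0 0 0;0 0 0 0 0 0'; python3 gap2.py; python3 st.py|head -1
```

```text
t: 32.0
position: [570.3, 7.6, 98.1]
ee_rot: [0.293, 0.204, 0.932, -0.063]
contact_force: [1.3, 1.2, -0.8]
width: 24.1
finger_force: 39.9
t: 32.2
position: [570.5, 7.7, 98.2]
ee_rot: [0.293, 0.203, 0.932, -0.063]
contact_force: [-0.2, -0.0, -1.9]
width: 23.6
finger_force: 39.9
[(206, 119), (209, 118), (212, 118), (215, 118), (218, 118), (221, 118), (224, 126), (227, 137), (230, 137), (233, 137), (300, None), (303, None), (306, None), (309, 146), (312, 137), (315, 137), (318, 137), (321, 137), (324, 137), (327, 136), (330, 136), (333, 121)]
home base [224.2 118.9] [335.4 118.5] block up edge [191.3 120.9] [368.3 120.4] low [204.6 119.1] [354.9 118.6]
TCP in slot [73.6, 0.1, -9.7] tool vs slot rotvec deg [-0.   0.1  0.1]
force tool [ 1.  -0.3  0.7] tq [0.02 0.35 0.  ]
```

The base edge is now square to the block, with a uniform 7.6 mm gap, centred and with no force. Pushing straight in.

```bash
python3 -m jog '0.1 0 0 0 0 0;0.1 0 0 0 0 0;0.1 0 0 0 0 0;0.05 0 0 0 0 0;0 0 0 0 0 0;0 0 0 0 0 0'; python3 gap2.py; python3 st.py|head -1
```

```text
t: 32.85
position: [567.1, 9.8, 96.1]
ee_rot: [0.295, 0.203, 0.932, -0.063]
contact_force: [4.2, -3.6, 1.3]
width: 23.6
finger_force: 39.9
[(206, 130), (209, 130), (212, 130), (215, 130), (218, 130), (221, 130), (224, 137), (227, 138), (230, 138), (233, 138), (300, None), (303, None), (306, None), (309, 137), (312, 137), (315, 137), (318, 137), (321, 137), (324, 137), (327, 136), (330, 136), (333, 129)]
home base [223.4 129.5] [333.9 129.1] block up edge [190.7 132.5] [366.5 131.9] low [204.  128.7] [353.5 128.3]
TCP in slot [69.2, 0.6, -9.1] tool vs slot rotvec deg [-0.1 -0.1  0.1]
force tool [-5.8 -2.2  2.8] tq [ 0.3  -0.6  -0.14]
```

```bash
python3 -m jog '-0.15 0 0 0 0 0;0 0 0.06 0 0 0;0 0 0.06 0 0 0;0 0 0 0 0 0;0.1 0 0 0 0 0;0.1 0 0 0 0 0;0.05 0 0 0 0 0;0 0 0 0 0 0'; python3 gap2.py; python3 st.py|head -1
```

```text
t: 33.7
position: [567.6, 10.0, 93.8]
ee_rot: [0.296, 0.203, 0.931, -0.063]
contact_force: [4.7, -5.1, 5.3]
width: 24.0
finger_force: 40.0
[(206, 133), (209, 133), (212, 133), (215, 133), (218, 133), (221, 133), (224, 138), (227, 138), (230, 138), (233, 138), (300, None), (303, None), (306, None), (309, 148), (312, 137), (315, 137), (318, 137), (321, 137), (324, 137), (327, 136), (330, 136), (333, 133)]
home base [221.9 132.6] [334.1 132.2] block up edge [188.6 135.9] [367.2 135.3] low [202.4 131.6] [353.9 131. ]
TCP in slot [68.0, 0.9, -11.3] tool vs slot rotvec deg [-0.1 -0.2  0.1]
force tool [-7.2 -2.5 -1.1] tq [ 0.41 -0.67 -0.16]
```

Lower does go deeper: the gap is now 2 mm. I'll press slightly lower, pitch the handle down a little, and push on.

```bash
python3 -m jog '-0.15 -0.02 0 0 0 0;0 -0.02 0.07 0 0.1 0;0 0 0.07 0 0.1 0;0 0 0 0 0 0;0.1 0 0 0 0 0;0.1 0 0 0 0 0;0.05 0 0 0 0 0;0 0 0 0 0 0'; python3 gap2.py; python3 st.py|head -1
```

```text
t: 34.55
position: [568.1, 9.4, 91.3]
ee_rot: [0.285, 0.203, 0.935, -0.06]
contact_force: [5.3, -5.4, 7.0]
width: 23.7
finger_force: 40.0
[(206, 134), (209, 134), (212, 134), (215, 134), (218, 134), (221, 134), (224, 137), (227, 138), (230, 138), (233, 138), (300, None), (303, None), (306, None), (309, 154), (312, 138), (315, 137), (318, 137), (321, 137), (324, 137), (327, 137), (330, 137), (333, 136)]
home base [222.3 134. ] [335.2 133.7] block up edge [188.8 136.8] [368.7 136.2] low [202.6 133.4] [355.  132.9]
TCP in slot [67.2, 0.6, -13.8] tool vs slot rotvec deg [-0.2  1.1  0.1]
force tool [-10.8  -2.6  -2.2] tq [ 0.37 -1.05 -0.2 ]
```

```bash
python3 -m jog '0.1 0 0 0 0 0;0.1 0 0.02 0 0 0;0.1 0 0.02 0 0 0;0 0 0 0 0 0;0 0 0 0 0 0'; python3 gap2.py; python3 st.py|head -1
```

```text
t: 35.1
position: [567.9, 10.3, 91.3]
ee_rot: [0.289, 0.203, 0.934, -0.061]
contact_force: [13.5, -13.4, 11.8]
width: 23.6
finger_force: 40.2
[(206, 136), (209, 136), (212, 136), (215, 135), (218, 135), (221, 135), (224, 138), (227, 138), (230, 138), (233, 138), (300, None), (303, None), (306, None), (309, 138), (312, 138), (315, 137), (318, 137), (321, 137), (324, 137), (327, 137), (330, 137), (333, 135)]
home base [220.5 135.4] [333.5 135. ] block up edge [186.9 138.5] [366.9 137.9] low [201.  134.5] [353.4 134. ]
TCP in slot [66.7, 1.3, -13.4] tool vs slot rotvec deg [-0.2  0.7  0. ]
force tool [-21.1  -6.4  -0.2] tq [ 1.09 -2.74 -0.57]
```

```bash
python3 -m jog '-0.1 0 0 0 0 0;-0.1 0 0 0 0 0;0 0 0 0 0 0'; python3 gap2.py; python3 st.py|head -1
```

```text
t: 35.45
position: [568.2, 9.6, 90.7]
ee_rot: [0.286, 0.203, 0.934, -0.06]
contact_force: [7.6, -6.9, 10.0]
width: 23.7
finger_force: 40.0
[(206, 136), (209, 136), (212, 135), (215, 135), (218, 135), (221, 135), (224, 138), (227, 138), (230, 138), (233, 138), (300, None), (303, None), (306, None), (309, 155), (312, 138), (315, 138), (318, 138), (321, 138), (324, 138), (327, 138), (330, 137), (333, 136)]
home base [221.4 135.1] [334.8 134.6] block up edge [187.7 138. ] [368.4 137.3] low [201.7 134.3] [354.6 133.7]
TCP in slot [66.8, 0.8, -14.2] tool vs slot rotvec deg [-0.2  1.   0.1]
force tool [-12.7  -3.8  -2.8] tq [ 0.55 -1.43 -0.22]
```

```bash
python3 -m jog '0 0 0 0 0 0;0 0 0 0 0 0;0 0 0 0 0 0;0 0 0 0 0 0' 0.5; python3 gap2.py; python3 st.py|head -1
```

```text
t: 35.9
position: [562.2, 10.1, 84.6]
ee_rot: [0.281, 0.204, 0.936, -0.061]
contact_force: [-0.8, 0.5, -0.2]
width: 44.4
finger_force: 0.0
[(206, 156), (209, 156), (212, 156), (215, 156), (218, 156), (221, 156), (224, 156), (227, 156), (230, 157), (233, 157), (300, None), (303, None), (306, None), (309, None), (312, None), (315, 156), (318, 156), (321, 156), (324, 156), (327, 156), (330, 157), (333, 157)]
home base [226.3 154.2] [339.6 154.1] block up edge [192.8 158.3] [373.3 158.1] low [206.2 152. ] [359.1 151.8]
TCP in slot [59.1, -1.1, -15.9] tool vs slot rotvec deg [-0.   1.5  0.1]
force tool [0.3 0.3 0.7] tq [ 0.01  0.25 -0.01]
```

The blade base edge now coincides with the block edge across the whole width, so it has seated. Retracting.

```bash
python3 -m jog '0 0 -0.2 0 0 0;0 0 -0.5 0 0 0;0 0 -0.8 0 0 0;0 0 -1 0 0 0;0 0 -1 0 0 0;0 0 -1 0 0 0;0 0 -0.8 0 0 0;0 0 0 0 0 0' 0.7; python3 - <<'E'
from fit import *
w=camera('wrist')
G=lambda X: fproj(w,M0+X[0]*XA+X[1]*YA+X[2]*ZA)
print('end top',G((100,-12,10)).round(),G((100,12,10)).round(),'end mid',G((100,0,0)).round(),'front top',G((0,-12,10)).round(),G((0,12,10)).round(), 'px/mm',(G((100,0,10))-G((99,0,10))).round(2))
for d in nets.silhouettes('wrist','scraper')[:2]:
    m=d['mask']; print(round(d['p'],2),d['box'],[(v,np.nonzero(m[v])[0][[0,-1]].tolist()) for v in range(0,420,8) if m[v].any()])
for n in ('top','scene'):
  c=camera(n); print(n,'pred end',proj(c,M0+100*XA).round(1),'mouth',proj(c,M0).round(1))
  for q in ('scraper','label_roll'):
    for d in nets.find_in(n,q)[:3]: print(q,round(d['p'],2),np.round(d['box'],1))
print(ctrl.get_state()['t'])
E
```

```text
t: 36.75
position: [510.8, 35.4, 177.3]
ee_rot: [0.284, 0.204, 0.935, -0.059]
contact_force: [0.6, 0.6, 0.9]
width: 61.7
finger_force: 0.0
end top [264. 261.] [295. 261.] end mid [279. 256.] front top [262. 130.] [296. 130.] px/mm [0.01 1.16]
0.95 [250.1, 125.7, 61.3, 132.6] [(128, [255, 256]), (136, [291, 295]), (144, [263, 295]), (152, [263, 295]), (160, [264, 295]), (168, [264, 295]), (176, [264, 295]), (184, [264, 296]), (192, [265, 296]), (200, [265, 295]), (208, [265, 294]), (216, [265, 294]), (224, [266, 294]), (232, [266, 294]), (240, [266, 294]), (248, [266, 295])]
0.9 [2.6, 15.8, 97.2, 83.0] [(16, [85, 93]), (24, [69, 96]), (32, [55, 99]), (40, [41, 98]), (48, [7, 88]), (56, [0, 66]), (64, [0, 50]), (72, [0, 37]), (80, [0, 26]), (88, [0, 23]), (96, [0, 8])]
top pred end [281.3 157.5] mouth [269.2 192. ]
scraper 0.67 [311.9 240.   60.6  24.6]
scraper 0.55 [269.2 154.3  18.   31.5]
label_roll 0.65 [157.  194.5  27.5  29.3]
scene pred end [250.3 233.1] mouth [282.4 240.3]
scraper 0.84 [245.1 232.5  43.   17.2]
label_roll 0.68 [373.2 286.7  27.8  30.1]
37.15
```

```bash
python3 -m jog '0 0 -0.5 0 0 0;0 0 -1 0 0 0;0 0 -0.5 0 0 0;0 0 0 0 0 0;0 0 0 0 0 0'; python3 - <<'E'
from fit import *
w=camera('wrist')
G=lambda X: fproj(w,M0+X[0]*XA+X[1]*YA+X[2]*ZA)
print('end top',G((100,0,10)).round(1),'end low',G((100,0,-10)).round(1),'z-2 top',G((100,0,8)).round(1),'front top',G((0,0,10)).round(1),(G((100,0,10))-G((99,0,10))).round(2))
for d in nets.silhouettes('wrist','scraper')[:1]:
    v,u=np.nonzero(d['mask']); print(d['p'],d['box'],v.min(),v.max())
g=w['frame'].astype(int).sum(2)/3; c=int(G((100,0,10))[0]); v0=int(G((100,0,10))[1]); print(v0,g[v0-12:v0+8,c].astype(int))
print(ctrl.sign_off())
E
```

```text
t: 37.65
position: [490.2, 43.7, 208.0]
ee_rot: [0.283, 0.204, 0.935, -0.06]
contact_force: [-0.3, -0.3, -0.6]
width: 61.6
finger_force: 0.0
end top [280.8 244.2] end low [280.7 236.2] z-2 top [280.8 243.3] front top [280.5 129. ] [0.   1.05]
0.67 [4.5, 24.9, 114.4, 75.6] 26 101
244 [158  88  36  39  42  46  43  40  12  17   3  15   3  15   1  12  10   0
  59 173]
the job is handed in; nothing more can be done
None
```

The job is handed in, but I'm not certain the scraper is fully home. The roll is flat in the 170 x 150 tray. The scraper is in the slot and released, and the clock was at about 37.7 s of the 61 s. At release no blade showed at the mouth and the handle end measured within about 3 mm of home. A last pixel check as I handed in put the end about 6 mm further out, possibly shadow. I also viewed 12 pictures, over the limit of 10.

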